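# Fetch the gold pot from the back of the gravity lane and refill it in order

## Robot

A 7-joint arm with a two-finger parallel gripper is mounted at the origin on a cart in front of the work surface, level with it; the furniture and walls round the work are solid. World frame = base frame: x ahead of the robot, y to its left, z up, the work surface at z = 0. Lengths are in mm, angles in rad, forces in N, time in s.
With the tool pointing down it reaches from about 350 to 900 mm from the base axis. Payload 19.9 kg.
Tool frame: the origin (TCP) lies midway between the tips of the shut fingers; the grasp point (between the pads) lies 19 mm behind it; z points along the fingers, y is the line along which they close (so a half turn about z gives the same grasp; the last joint's range is limited). The gripper opens to 94 mm and grips with 3 to 60 N. Pads are 16 mm wide; open, the fingers measure 119 mm over their backs; the gripper's body (75 mm by 177 mm) begins 78 mm behind the grasp point.
Start: joints at [1.222, 0.417, -0.01, 1.614, 0.005, 1.111, -0.053], TCP at [188.749, -595.796, 205.425] pointing down, gripper open.
Joint ranges: [-2.81, 2.81], [-0.39, 2.02], [-1.27, 1.25], [0.06, 2.57], [-1.19, 4.33], [0.19, 2], [-2.82, 2.82]. Speed limits (rad/s): [1.89, 1.89, 2.39, 2.39, 3.01, 3.01, 3.01].

## Interface

Orientations are given as a unit quaternion [x, y, z, w].
In Python, from station import arm, eyes, ticket gives the robot as it stands.
- The arm moves only by the tool play_rows, never from a script. Its argument "increments" is a list that holds one entry, the list of rows, each a list of 7 numbers: the shift along the tool's x, y, z in m, then the turn, a rotation vector about the tool's x, y, z in rad, then the finger opening in m, from 0 to 0.094. A call has 1 to 10 rows; each row is the pose to reach, as a shift and turn from the pose commanded when the call began, along the tool's axes at that moment; what a row does not reach only later rows make up. A row lasts 1/12 s, in which the tool goes at most 41.7 mm and 7.16 degrees, less where a joint would pass 70% of its speed; a pose out of reach is approached as far as the arm can. A call with a gripper value outside its range is refused whole. The fingers move at their own pace and stop on an object; "newtons" is the grip in N (left out, the last holds). Time passes only in rows, so rows that repeat a pose let the fingers close. It gives the time, the measured TCP pose, the force, the opening and the grip force at its end, in the units of the state.
- arm.state(): the state, without advancing time (a new reading comes with each control period).
- eyes.get_image(name): name is "scene" or "top" or "wrist"; returns a dict with "color" (420x560x3 uint8, red, green, blue), "fx", "fy", "cx", "cy" (pixels), "k1" (the pictures are not rectified: a ray, as slopes to the right and down, at radius r is drawn at 1 + k1 r^2 times it, then the intrinsics apply), "R" (3x3) and "t" (3): a world point X has camera coordinates R X + t. Camera axes: x right, y down, z forward; pixel columns grow to the right and rows downward; lengths in mm; the calibration is good to about 2 mm. A picture is of the moment at which its call begins. There is no depth.
- ticket.job_done(): hands the job in; it is judged then, once.
The state is a dict: "time": time; "joints": joint angles; "qd": joint speeds; "joint_torque": joint torques, N m; "ee_pos": TCP position; "tcp_rot": TCP orientation; "ft_force": force on the tool from outside, world axes, zero at the start; "moment": the same for the moment, N m; "width": opening from 0.0 (shut) to 1.0 (fully open); "gripper_force": force on a finger pad.
Only numpy, scipy, OpenCV 4.12 (cv2) and the standard library are available. Lean on these libraries where they do the work, as an engineer would, in place of code of your own. Each camera call takes 0.05 s, during which the arm holds its last target. There are 200 camera calls.

## Task

The gilder needs the small corked gold pot that waits last in the sloped roller lane: take out the two jars in front of it at the low end, one after the other, stand both on the wooden tray, and when the pot has rolled down to the stop stand it in the middle of the small glazed tile. Then refill the empty lane from its high end so that each jar rolls down to the stop or against the one before it: first the part-used jar that stands alone on the bench, so that it is used up next, then the two jars from the tray in the same order in which they stood in the lane before. Keep everything upright throughout.

Things in the scene. Friction and masses are not known exactly. Their poses are not given: they have to be found in the camera images.
- rack: Fixed aluminium jar lane on feet, 235 x 98 mm, 120 mm high: a channel 62 mm wide inside with free cross rollers, falling 6 degrees. Origin under its middle on the bench, x up the lane, y across, z up. Things let go on the rollers roll down in 1 to 2 s, leaning 6 degrees. Two rods on arches hold the middle of the queue down: jars come out only at the stop, go in only at the high end.
- lane_stop (a point): Foot of the stop plate at the low end: on the roller tops (30 mm above the bench) in the middle of the lane, x = -112 mm in the rack's frame. Axes as the rack's. The plate stands 34 mm above the rollers, the side rails 7 mm. The hold-down rods (67 mm above the rollers, 12 mm either side of the middle) begin 58 mm up the lane from here; the arches, 79 mm high and 76 mm wide, at 73 mm.
- lane_mouth (a point): Middle of the open high end where things are set in: on the roller tops (50 mm above the bench), 188 mm up the lane from the stop, x = +75 mm in the rack's frame. Axes as the rack's. The rods end 36 mm before it (152 mm from the stop), the rollers 37 mm beyond it.
- tray: Fixed light wooden tray, 100 (x) by 210 (y) mm, with a rim 6 mm wide and 14 mm high; its floor is 6 mm above the bench. Origin under its middle; there is room for two jars side by side along y, about 55 mm either side of the middle.
- tile: Fixed white glazed test tile with a few painted strokes, 70 x 70 x 9 mm, lying flat on the bench; its top is 9 mm above the bench. Origin under its middle.
- gold_pot: Small white porcelain pot with a cork, no screw lid, 42 mm in diameter, 46 mm high with the cork; straight-sided (40 to 42 mm) from 4 to 22 mm above its underside, then tapering to a neck of 26 mm at 36 mm; the cork above is 24 mm wide. Starts last (third) in the lane. Origin at the middle of its underside, z along its axis. About 0.11 kg.
- wide_jar: Squat wide glass jar with a grey screw lid, 50 mm in diameter, 52 mm high; starts first or second in the lane. Origin at the middle of its underside, z along its axis. About 0.09 kg.
- slim_jar: Slim tall glass jar with a black screw lid, 42 mm in diameter, 58 mm high; starts first or second in the lane. Origin at the middle of its underside, z along its axis. About 0.09 kg.
- loose_jar: The part-used glass jar with a white screw lid, 46 mm in diameter, 58 mm high, the only one that stands alone on the bench. Origin at the middle of its underside, z along its axis. About 0.09 kg. A roll of tape 16 mm high lies near; anything else over 20 mm high stands 70 mm or more from the listed things.
Things that resemble listed ones, but are neither listed nor needed, are in the scene too. Leave any turquoise look-alike of the slim_jar alone.

How it is judged:
By the outcome, as a careful person would: the job done as asked, in the order asked, and still so for the second after the job is handed in, with the robot touching nothing.
It also fails if it takes over 144 s, if anything falls off the work surface, if the arm or the gripper's body presses on something with over 40 N, if the wrist force passes 120 N, or if a joint passes its speed limit or range.

## Working session

There is one attempt and no reset: what is moved stays moved. The work goes in short steps, Python scripts to look and compute and a tool call to move; the robot and the scene stay as the last step left them, time stands still between calls to the robot, and variables do not carry over. Pictures are saved under pics/ and viewed, at most 14 in all, crops included, and the job is handed in when it is done.

Besides the shell and the picture viewer there is one more tool, called after "Call:" as name(argument=value, ...) on one line, values as JSON. play_rows: Moves the arm, as the interface text tells. Its arguments: {"type":"object","properties":{"increments":{"type":"array"},"newtons":{"type":"number"}},"required":["increments"]}

```bash
ls; mkdir -p pics; python3 - <<'E'
from station import arm,eyes
import cv2,numpy as np
print(arm.state())
for n in("scene","top"):
    d=eyes.get_image(n); cv2.imwrite(f"pics/{n}0.png",d["color"][...,::-1]); np.savez(f"{n}0.npz",**d)
    print(n,{k:v for k,v in d.items() if k!="color"})
E
```

```text
pics
{'time': 0.0, 'joints': array([ 1.22249531,  0.41797222, -0.0103227 ,  1.61418581,  0.00469579,
        1.11065009, -0.05300609]), 'qd': array([ 0.00190027, -0.00068821, -0.00014337, -0.001013  ,  0.000464  ,
       -0.0001714 ,  0.00112736]), 'joint_torque': array([ 1.01062484e-03, -8.51242948e+01,  6.38745390e-01, -4.25991189e+01,
       -4.88580228e-02,  1.87328237e-02,  6.13664520e-05]), 'ee_pos': array([ 188.64536841, -595.46213914,  204.82138067]), 'tcp_rot': array([ 9.88255620e-01,  1.52808621e-01, -1.29365554e-04, -5.81502256e-04]), 'ft_force': array([-0.23005069, -0.26322774, -0.23271278]), 'moment': array([ 0.01525313,  0.00182506, -0.03800607]), 'gripper_force': 0.0, 'width': 0.9979863914021182}
scene {'fx': 506.7539564849078, 'fy': 506.7539564849078, 'cx': 286.2598701728029, 'cy': 205.545625084266, 'k1': 0.0386833355483906, 'R': array([[-0.89866509, -0.43836971,  0.01526639],
       [-0.24136219,  0.46513566, -0.85170013],
       [ 0.36625859, -0.7690779 , -0.52380705]]), 't': array([ 444.69319229,  218.04601205, 1070.77446172])}
top {'fx': 470.97501687492905, 'fy': 470.97501687492905, 'cx': 274.29307204841183, 'cy': 208.52408438658122, 'k1': -0.013439286789952392, 'R': array([[ 0.01409726, -0.99966289,  0.0218029 ],
       [-0.99352194, -0.01646304, -0.11244162],
       [ 0.11276265, -0.02007654, -0.9934191 ]]), 't': array([ -86.88822423,  554.28687734, 1122.97955698])}
```

View pics/scene0.png

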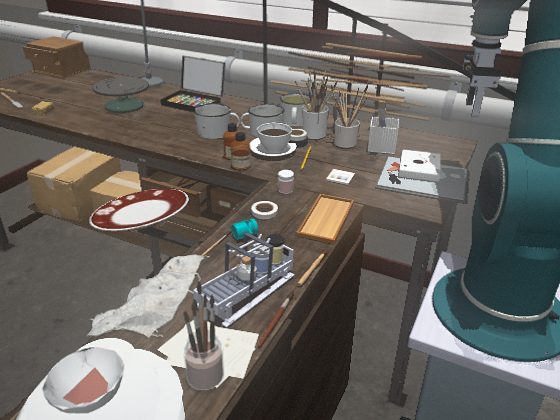

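View pics/top0.png

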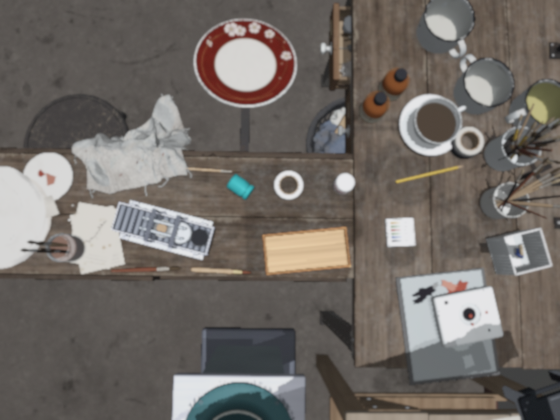

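Scene: lane in the middle (~(245,275)), with jars toward its right end, tray at (326,217), white-lid jar at (286,180), tile at (340,177), turquoise look-alike at (243,229). Top: rack (163,230), tray (306,250), loose jar (345,183), tile (400,232). Next, enlarged crops.

```bash
python3 - <<'E'
import cv2,numpy as np
a=cv2.imread("pics/scene0.png")[160:330,190:370]; b=cv2.imread("pics/top0.png")[160:280,100:260]
a=cv2.resize(a,(400,378),interpolation=2)
a=cv2.resize(cv2.imread("pics/scene0.png")[215:325,195:305],(400,400),interpolation=2)
b=cv2.resize(cv2.imread("pics/top0.png")[190:270,105:225],(400,267),interpolation=2)
c=np.zeros((400,800,3),np.uint8);c[:,:400]=a;c[:267,400:]=b
cv2.imwrite("pics/crop0.png",c)
E
```

```text
(no output)
```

View pics/crop0.png

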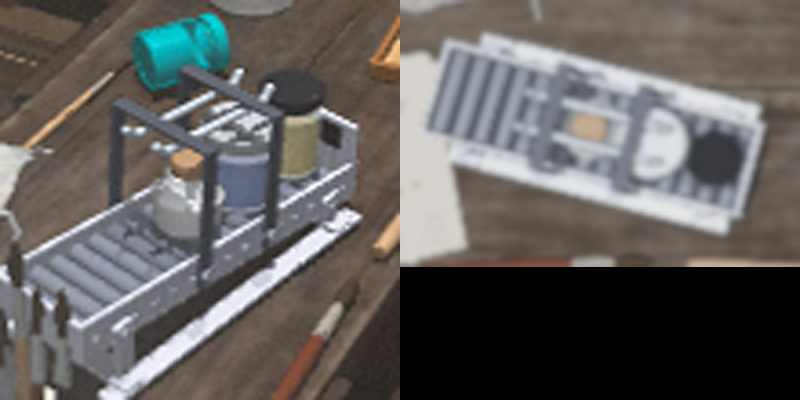

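Order in the lane: black-lid slim jar at the stop, then grey-lid wide jar, then the corked pot; stop is at the right end in the top view.

```bash
cat > h.py <<'E'
import numpy as np, cv2
from scipy.spatial.transform import Rotation as Ro
def K(d): return np.array([[d["fx"],0,d["cx"]],[0,d["fy"],d["cy"]],[0,0,1.]])
def dist(d): return np.array([float(d["k1"]),0,0,0,0])
def ray(d,uv):
    n=cv2.undistortPoints(np.float64([[uv]]),K(d),dist(d))[0,0]
    return -d["R"].T@d["t"], d["R"].T@np.array([n[0],n[1],1.])
def onz(d,uv,z):
    c,r=ray(d,uv); return c+r*(z-c[2])/r[2]
def proj(d,X): return cv2.projectPoints(np.float64([X]),cv2.Rodrigues(d["R"])[0],d["t"],K(d),dist(d))[0].reshape(-1,2)
def tri(obs):
    A=0;b=0
    for d,uv in obs:
        c,r=ray(d,uv); r=r/np.linalg.norm(r); P=np.eye(3)-np.outer(r,r); A=A+P;b=b+P@c
    X=np.linalg.solve(A,b)
    return X,[np.round(proj(d,X)[0]-uv,1) for d,uv in obs]
def snap(name,tag):
    from station import eyes
    d=eyes.get_image(name); np.savez(f"{tag}.npz",**d); cv2.imwrite(f"pics/{tag}.png",d["color"][...,::-1]); return d
def load(tag): return dict(np.load(tag+".npz"))
def goal(pos,x,axis=(0,0,-1)):
    """increment (m, rotvec) in tool axes from the measured pose to TCP pos, tool z=axis, tool x near x"""
    from station import arm
    s=arm.state(); R0=Ro.from_quat(s["tcp_rot"])
    z=np.array(axis,float);z/=np.linalg.norm(z); x=np.array(x,float);x-=z*(x@z);x/=np.linalg.norm(x)
    R=Ro.from_matrix(np.c_[x,np.cross(z,x),z])
    return np.round(R0.inv().apply(np.array(pos)-s["ee_pos"])/1000,4),np.round((R0.inv()*R).as_rotvec(),4)
E
python3 - <<'E'
from h import *
t=load("top0");s=load("scene0")
for n,uv,z in [("rackhi",(118,217),50),("racklo",(211,240),30),("black",(199,236),90),("loose",(345,183),58),("tile",(400,232),9),("tray",(306,250),14),("turq",(240,186),20),("brush pot",(62,247),60),("tape",(289,185),16)]:
    print(n,onz(t,uv,z).round(0))
print("loose tri",tri([(t,(345,181)),(s,(286,174))]))
print("tile",tri([(t,(400,232)),(s,(340,177))]))
print("tray",tri([(t,(306,250)),(s,(326,217))]))
from station import arm; q=arm.state(); print(Ro.from_quat(q["tcp_rot"]).as_matrix().round(2))
d=snap("wrist","w0"); c=-d["R"].T@d["t"]; print(c, d["R"].round(2),d["fx"],d["cx"],d["cy"])
E
```

```text
rackhi [527. 296.  50.]
racklo [476.  74.  30.]
black [482.  96.  90.]
loose [ 618. -248.   58.]
tile [ 504. -395.    9.]
tray [ 456. -159.   14.]
turq [612.   8.  20.]
brush pot [453. 421.  60.]
tape [ 617. -115.   16.]
loose tri (array([ 621.50100741, -250.43908723,   50.51664862]), [array([0.4, 1. ]), array([-0.9, -0.1])])
tile (array([ 504.73876399, -397.59534135,   -0.91078311]), [array([0. , 0.1]), array([-0.1, -0. ])])
tray (array([ 455.26195091, -159.76394195,    3.76360852]), [array([0.1, 0.3]), array([-0.3, -0. ])])
[[ 0.95  0.3  -0.  ]
 [ 0.3  -0.95  0.  ]
 [-0.   -0.   -1.  ]]
[ 259.8576179  -573.46956912  384.40849712] [[ 0.3  -0.95 -0.  ]
 [-0.92 -0.29  0.26]
 [-0.25 -0.08 -0.97]] 317.0639715278398 281.43529180759737 209.39503966636008
```

```bash
python3 - <<'E'
from h import *
a=np.radians(77)
print(goal((475,110,240),(np.cos(a),np.sin(a),0)))
E
```

```text
(array([ 0.4861, -0.5861, -0.0345]), array([-9.0000e-04, -4.0000e-04, -1.0371e+00]))
```

Call:
play_rows(increments=[[[0.486, -0.586, -0.035, 0, 0, -1.037, 0.094], [0.486, -0.586, -0.035, 0, 0, -1.037, 0.094], [0.486, -0.586, -0.035, 0, 0, -1.037, 0.094], [0.486, -0.586, -0.035, 0, 0, -1.037, 0.094], [0.486, -0.586, -0.035, 0, 0, -1.037, 0.094], [0.486, -0.586, -0.035, 0, 0, -1.037, 0.094], [0.486, -0.586, -0.035, 0, 0, -1.037, 0.094], [0.486, -0.586, -0.035, 0, 0, -1.037, 0.094], [0.486, -0.586, -0.035, 0, 0, -1.037, 0.094], [0.486, -0.586, -0.035, 0, 0, -1.037, 0.094]]])

```text
time: 0.98
ee_pos: [345.4, -208.2, 224.7]
tcp_rot: [0.782, 0.624, -0.0, 0.0]
ft_force: [1.8, -0.4, -0.5]
width: 0.999
gripper_force: 0.0
```

```bash
python3 - <<'E'
from h import *
a=np.radians(77)
snap("wrist","w1")
print(goal((475,110,240),(np.cos(a),np.sin(a),0)))
E
```

```text
(array([ 0.3322,  0.0556, -0.0146]), array([ 0.0009, -0.0001,  0.0069]))
```

Call:
play_rows(increments=[[[0.332, 0.056, -0.015, 0, 0, 0.007, 0.094], [0.332, 0.056, -0.015, 0, 0, 0.007, 0.094], [0.332, 0.056, -0.015, 0, 0, 0.007, 0.094], [0.332, 0.056, -0.015, 0, 0, 0.007, 0.094], [0.332, 0.056, -0.015, 0, 0, 0.007, 0.094], [0.332, 0.056, -0.015, 0, 0, 0.007, 0.094], [0.332, 0.056, -0.015, 0, 0, 0.007, 0.094], [0.332, 0.056, -0.015, 0, 0, 0.007, 0.094], [0.332, 0.056, -0.015, 0, 0, 0.007, 0.094], [0.332, 0.056, -0.015, 0, 0, 0.007, 0.094]]])

```text
time: 1.87
ee_pos: [474.7, 103.1, 239.3]
tcp_rot: [0.784, 0.621, 0.0, -0.001]
ft_force: [0.1, -0.5, 0.2]
width: 0.997
gripper_force: 0.0
```

```bash
python3 - <<'E'
from h import *
from station import arm
print(arm.state()["ee_pos"],arm.state()["joints"])
d=snap("wrist","w2")
E
```

```text
[474.67338363 103.06894821 239.30147527] [ 0.429635    0.19812264 -0.7901412   1.88890603  0.15430941  1.1173458
 -0.64875163]
```

View pics/w2.png

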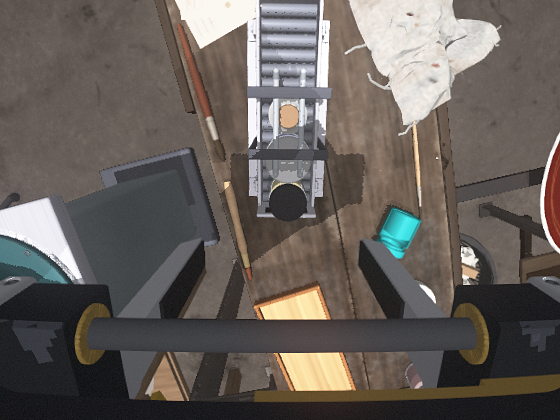

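View pics/w1.png

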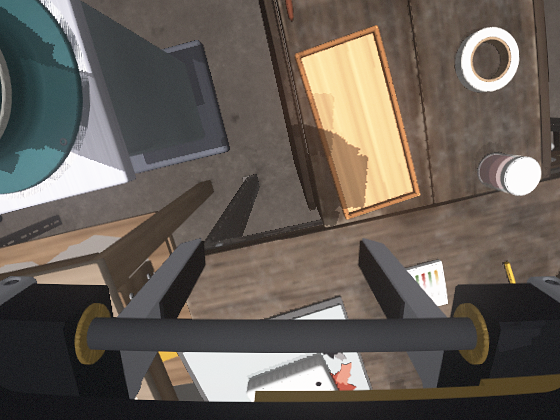

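w2: black lid centre (288,203), cork (288,117), stop plate ~(288,216), lane vertical in picture, turquoise jar (399,230). w1: tray corners (379,27),(417,194),(347,217),(298,55), loose lid (521,175), tile (428,285) half hidden. A second wrist view 80 mm up the lane.

Call:
play_rows(increments=[[[0.08, 0, 0, 0, 0, 0, 0.094], [0.08, 0, 0, 0, 0, 0, 0.094], [0.08, 0, 0, 0, 0, 0, 0.094], [0.08, 0, 0, 0, 0, 0, 0.094], [0.08, 0, 0, 0, 0, 0, 0.094]]])

```text
time: 2.33
ee_pos: [493.0, 176.8, 239.3]
tcp_rot: [0.785, 0.619, -0.001, 0.0]
ft_force: [0.6, -0.5, 0.1]
width: 1.002
gripper_force: 0.0
```

```bash
python3 - <<'E'
from h import *
d=snap("wrist","w3"); 
a=cv2.imread("pics/w2.png")[0:230,200:370]; b=cv2.imread("pics/w3.png")[50:350,200:370]
c=np.zeros((600,800,3),np.uint8); c[:541,:400]=cv2.resize(a,(400,541)); c[:600,410:750]=cv2.resize(b,(340,600))
cv2.imwrite("pics/c23.png",c)
E
```

```text
(no output)
```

View pics/c23.png

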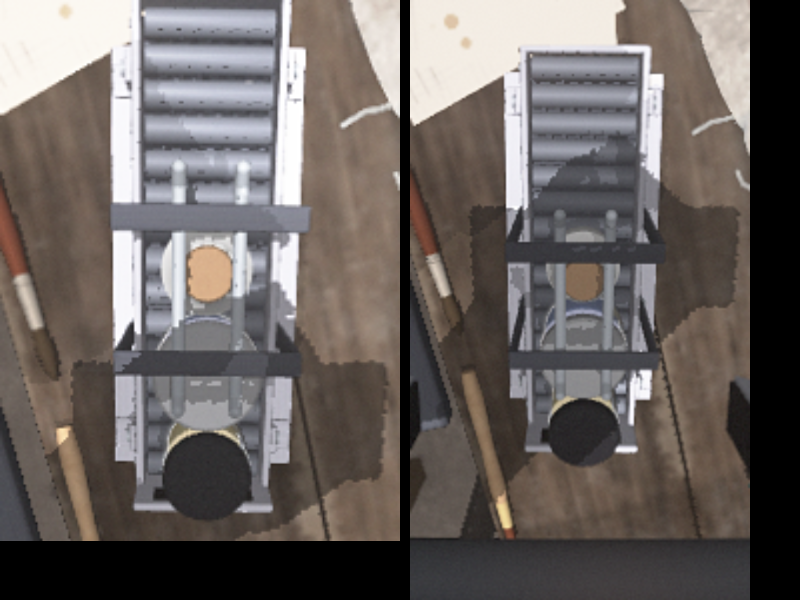

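```bash
python3 - <<'E'
from h import *
w2=load("w2");w3=load("w3");t=load("top0");s=load("scene0")
A=lambda u,v:(200+u/2.353,v/2.352); B=lambda u,v:(200+(u-410)/2,50+v/2)
def lid(d,roi):
    x0,y0,x1,y1=roi; m=(d["color"][y0:y1,x0:x1].max(2)<55).astype(np.uint8)
    c=max(cv2.findContours(cv2.morphologyEx(m,2,np.ones((5,5))),0,2)[0],key=cv2.contourArea); (x,y),r=cv2.minEnclosingCircle(c); return (x+x0,y+y0),r
l2=lid(w2,(265,180,310,225));l3=lid(w3,(262,240,315,290));print(l2,l3)
F={"lid":(l2[0],l3[0]),"plateL":(A(135,511),B(527,451)),"plateR":(A(271,510),B(637,450)),
"rodupL":(A(178,160),B(559,210)),"rodupR":(A(243,160),B(612,210)),"archlowL":(A(115,374),B(509,367)),"archlowR":(A(300,373),B(656,365)),"archupL":(A(112,230),B(506,261)),"archupR":(A(308,230),B(663,260)),"railloL":(A(133,487),B(526,424)),"footHiL":(A(112,48),B(505,74)),"footHiR":(A(305,48),B(663,75)),"footLoL":(A(116,460),B(507,397)),"footLoR":(A(289,461),B(651,398))}
X={}
for k,(a,b) in F.items():
    X[k],r=tri([(w2,a),(w3,b)]); print(k,X[k].round(1),np.abs(r).max())
for k,z in [("plate",64),("archlow",None)]:pass
L,R=X["footHiL"],X["footHiR"]; print("feet on z=0?")
P={k:onz(w3,F[k][1],8) for k in("footHiL","footHiR","footLoL","footLoR")}
print({k:v.round(1) for k,v in P.items()}); d=(P["footHiL"]+P["footHiR"]-P["footLoL"]-P["footLoR"])/2
print("angle",np.degrees(np.arctan2(d[1],d[0])),np.linalg.norm(d), "centre",sum(P.values())/4)
for z in(0,):
  a=onz(w3,B(518,47),57+0),; b=onz(w3,B(650,46),57); print("mouth end",a,b)
print("lidtop on z 30+..",onz(w2,l2[0],90),onz(w3,l3[0],90))
E
```

```text
((287.22535133361816, 203.3873233795166), 19.751461029052734) ((284.0, 264.5), 18.82162857055664)
lid [476.6  91.   69.7] 1.2
plateL [439.6  79.6  59.5] 0.2
plateR [506.3  64.8  60.4] 0.3
rodupL [497.4 224.6 122.6] 0.0
rodupR [521.  219.  123.1] 0.3
archlowL [453.2 152.2 111.5] 0.2
archlowR [526.9 135.3 110.8] 0.4
archupL [466.7 206.5 117.7] 0.1
archupR [540.2 189.4 117.6] 0.1
railloL [437.9  84.9  29.7] 0.4
footHiL [479.9 303.3   8. ] 0.1
footHiR [573.1 279.8  14.3] 0.1
footLoL [427.4  97.3   5.7] 0.9
footLoR [523.7  75.    9.5] 0.0
feet on z=0?
{'footHiL': array([480.1, 303.3,   8. ]), 'footHiR': array([574.2, 280.2,   8. ]), 'footLoL': array([426.7,  98.4,   8. ]), 'footLoR': array([523.9,  74.3,   8. ])}
angle 75.82837291085553 211.8708177078481 centre [501.21355805 189.06082682   8.        ]
mouth end (array([493.92978564, 308.64873458,  57.        ]),) [562.81223913 292.73227674  57.        ]
lidtop on z 30+.. [478.66668117  95.50775434  90.        ] [477.2547556  100.57488443  90.        ]
```

```bash
cat >> h.py <<'E'
ang=np.radians(76.7); U=np.array([np.cos(ang),np.sin(ang),0]); S=np.array([475.5,80.5,30.]); c6,s6=np.cos(np.radians(6)),np.sin(np.radians(6))
LU=c6*U+np.array([0,0,s6]); LN=-s6*U+np.array([0,0,c6])
def lane(a,h): return S+a*LU+h*LN
E
python3 - <<'E'
from h import *
w1=load("w1");t=load("top0");w2=load("w2")
C=[onz(w1,p,14)[:2] for p in [(379,27),(417,194),(347,217),(298,55)]]
print(np.round(C,1),np.mean(C,0)); d=C[0]-C[1]+C[3]-C[2];print("tray ang",np.degrees(np.arctan2(d[1],d[0])),np.linalg.norm(d)/2)
print("loose",onz(w1,(521,175),58),tri([(w1,(521,175)),(t,(345,181))]))
print("lid",tri([(w2,(288,202.8)),(t,(198.8,235.5)),(load("w3"),(287,266))]))
print("tile right edge",onz(w1,(441,261),9),onz(w1,(447,303),9))
print(goal(lane(21,100),LU,-LN)); print(lane(21,12),lane(21,58))
E
```

```text
[[ 493.4  -53.4]
 [ 511.1 -255.8]
 [ 418.4 -265.8]
 [ 397.4  -63.4]] [ 455.06455238 -159.5836071 ]
tray ang 95.45979058298202 203.32630363316196
loose [ 616.85219255 -246.81129274   58.        ] (array([ 624.32825242, -250.01697571,   47.88066743]), [array([ 0., -0.]), array([0., 0.])])
lid (array([481.03898266,  96.43741528,  88.93239943]), [array([ 1.2, -1. ]), array([-0.1,  1.1]), array([1.1, 0.6])])
tile right edge [ 535.79714294 -358.92258257    9.        ] [ 539.35539687 -427.31454935    9.        ]
(array([-0.0869,  0.0053,  0.1079]), array([ 0.0002,  0.1059, -0.004 ]))
[480.01601857  99.60410293  44.12936047] [478.90986827  94.9247579   89.87736766]
```

Call:
play_rows(increments=[[[-0.087, 0.005, 0.108, 0, 0.106, -0.004, 0.094], [-0.087, 0.005, 0.108, 0, 0.106, -0.004, 0.094], [-0.087, 0.005, 0.108, 0, 0.106, -0.004, 0.094], [-0.087, 0.005, 0.108, 0, 0.106, -0.004, 0.094], [-0.087, 0.005, 0.108, 0, 0.106, -0.004, 0.094], [-0.087, 0.005, 0.108, 0, 0.106, -0.004, 0.094]]])

```text
time: 2.88
ee_pos: [477.6, 91.1, 131.5]
tcp_rot: [0.784, 0.619, 0.041, -0.033]
ft_force: [0.1, -0.3, 0.2]
width: 0.996
gripper_force: 0.0
```

```bash
python3 - <<'E'
from h import *
print(goal(lane(21,12),LU,-LN))
d=snap("wrist","w4")
print("rod low ends proj",proj(d,lane(58,67)),"lid",proj(d,lane(21,58)))
E
```

```text
(array([-0.0004,  0.0005,  0.0879]), array([-0.0005, -0.0006, -0.0012]))
rod low ends proj [[282.72017565 182.65823163]] lid [[282.66223911 230.15430785]]
```

View pics/w4.png

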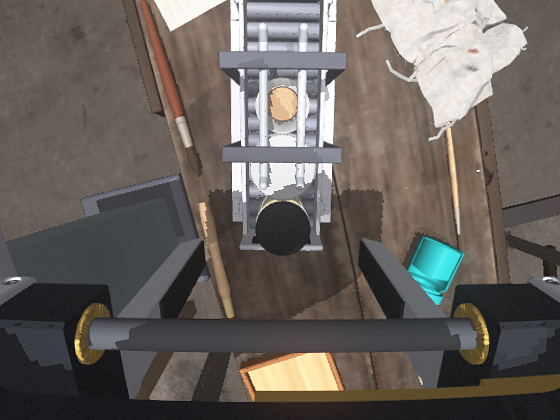

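Lid at (282,228), predicted (283,230): the model fits. Descend and grip.

Call:
play_rows(increments=[[[0, 0, 0.035, 0, 0, 0, 0.094], [0, 0, 0.07, 0, 0, 0, 0.094], [0, 0, 0.088, 0, 0, 0, 0.094], [0, 0, 0.088, 0, 0, 0, 0.094], [0, 0, 0.088, 0, 0, 0, 0.03], [0, 0, 0.088, 0, 0, 0, 0.03], [0, 0, 0.088, 0, 0, 0, 0.03], [0, 0, 0.088, 0, 0, 0, 0.03], [0, 0, 0.088, 0, 0, 0, 0.03], [0, 0, 0.088, 0, 0, 0, 0.03]]], newtons=15)

```text
time: 3.77
ee_pos: [480.3, 101.7, 44.7]
tcp_rot: [0.783, 0.62, 0.042, -0.032]
ft_force: [-0.1, 0.1, 0.3]
width: 0.613
gripper_force: 0.0
```

Call:
play_rows(increments=[[[0, 0, 0, 0, 0, 0, 0.03], [0, 0, 0, 0, 0, 0, 0.03], [0, 0, 0, 0, 0, 0, 0.03], [0, 0, 0, 0, 0, 0, 0.03], [0, 0, -0.01, 0, 0, 0, 0.03], [0, 0, -0.03, 0, 0, 0, 0.03]]])

```text
time: 4.27
ee_pos: [477.9, 99.1, 73.3]
tcp_rot: [0.782, 0.621, 0.04, -0.034]
ft_force: [-0.4, -0.6, -0.3]
width: 0.438
gripper_force: 15.0
```

```bash
cat >> h.py <<'E'
ta=np.radians(95.5); TY=np.array([np.cos(ta),np.sin(ta),0]); T0=np.array([455.,-159.6,0])
def tray(y,z): return T0+y*TY+np.array([0,0,z])
E
python3 - <<'E'
from h import *
print(goal(tray(55,90),TY))
E
```

```text
(array([-0.2021,  0.0188, -0.0384]), array([ 0.0142, -0.1054, -0.325 ]))
```

Call:
play_rows(increments=[[[0, 0, -0.04, 0, 0, 0, 0.03], [-0.01, 0, -0.075, 0, 0, 0, 0.03], [-0.045, 0.004, -0.075, 0.003, -0.03, -0.08, 0.03], [-0.085, 0.008, -0.065, 0.006, -0.06, -0.16, 0.03], [-0.125, 0.012, -0.055, 0.01, -0.09, -0.24, 0.03], [-0.165, 0.016, -0.045, 0.014, -0.105, -0.325, 0.03], [-0.202, 0.019, -0.038, 0.014, -0.105, -0.325, 0.03], [-0.202, 0.019, -0.038, 0.014, -0.105, -0.325, 0.03], [-0.202, 0.019, -0.038, 0.014, -0.105, -0.325, 0.03]]])

```text
time: 5.02
ee_pos: [450.3, -106.7, 90.3]
tcp_rot: [0.674, 0.739, 0.001, 0.001]
ft_force: [0.5, 0.4, -0.1]
width: 0.437
gripper_force: 15.0
```

```bash
python3 - <<'E'
from h import *
print(goal(tray(55,19.5),TY))
d=snap("wrist","w5")
E
```

```text
(array([ 0.0019, -0.0005,  0.0708]), array([ 0.0022,  0.0001, -0.0044]))
```

View pics/w5.png

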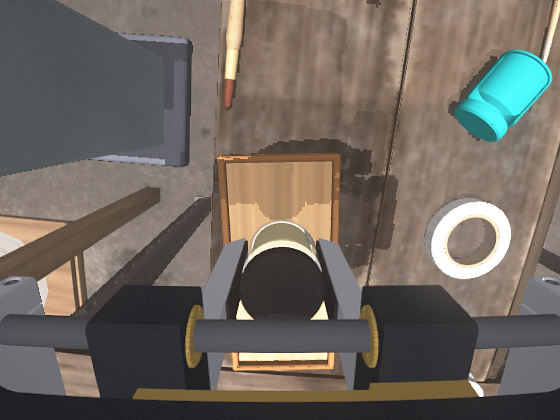

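The slim jar is held upright and centred over the tray (lid ~(282,280)). Lower and release.

Call:
play_rows(increments=[[[0.002, 0, 0.035, 0, 0, -0.004, 0.03], [0.002, 0, 0.055, 0, 0, -0.004, 0.03], [0.002, 0, 0.067, 0, 0, -0.004, 0.03], [0.002, 0, 0.07, 0, 0, -0.004, 0.03], [0.002, 0, 0.071, 0, 0, -0.004, 0.03], [0.002, 0, 0.071, 0, 0, -0.004, 0.03]]])

```text
time: 5.57
ee_pos: [451.7, -102.7, 20.2]
tcp_rot: [0.671, 0.742, 0.001, 0.002]
ft_force: [0.5, -0.6, -0.5]
width: 0.439
gripper_force: 15.0
```

Call:
play_rows(increments=[[[0, 0, 0, 0, 0, 0, 0.065], [0, 0, 0, 0, 0, 0, 0.065], [0, 0, 0, 0, 0, 0, 0.065], [0, 0, 0, 0, 0, 0, 0.065], [0, 0, -0.03, 0, 0, 0, 0.065], [0, 0, -0.07, 0, 0, 0, 0.065], [0, 0, -0.1, 0, 0, 0, 0.094], [0, 0, -0.1, 0, 0, 0, 0.094]]])

```text
time: 6.23
ee_pos: [453.1, -103.4, 124.2]
tcp_rot: [0.671, 0.741, 0.002, 0.004]
ft_force: [1.6, 0.1, 0.7]
width: 0.797
gripper_force: 0.0
```

```bash
python3 - <<'E'
from h import *
d=snap("wrist","w6"); d=snap("top","t6")
print(goal(lane(25,100),LU,-LN))
E
```

```text
(array([ 0.1945,  0.047 , -0.012 ]), array([-0.0118,  0.1051,  0.3304]))
```

Call:
play_rows(increments=[[[0.04, 0.01, -0.02, -0.003, 0.02, 0.08, 0.094], [0.08, 0.02, -0.03, -0.006, 0.05, 0.16, 0.094], [0.12, 0.03, -0.03, -0.01, 0.08, 0.24, 0.094], [0.16, 0.04, -0.02, -0.012, 0.105, 0.33, 0.094], [0.194, 0.047, -0.012, -0.012, 0.105, 0.33, 0.094], [0.194, 0.047, -0.012, -0.012, 0.105, 0.33, 0.094], [0.194, 0.047, -0.012, -0.012, 0.105, 0.33, 0.094], [0.194, 0.047, -0.012, -0.012, 0.105, 0.33, 0.094]]])

```text
time: 7.0
ee_pos: [477.6, 94.4, 130.4]
tcp_rot: [0.783, 0.62, 0.04, -0.034]
ft_force: [0.1, -1.2, 1.2]
width: 0.999
gripper_force: 0.0
```

```bash
python3 - <<'E'
from h import *
d=snap("wrist","w7"); print(goal(lane(25,12),LU,-LN)); print("pred wide lid",proj(d,lane(25,52)))
w6=load("w6"); 
e=cv2.imread("pics/w7.png")[0:300,180:390]; f=cv2.imread("pics/w6.png")[120:420,150:410]
c=np.zeros((540,800,3),np.uint8); c[:540,:378]=cv2.resize(e,(378,540)); c[:462,390:790]=cv2.resize(f,(400,462)); cv2.imwrite("pics/c67.png",c)
E
```

```text
(array([0.0011, 0.001 , 0.0868]), array([-0.0033, -0.0004,  0.0002]))
pred wide lid [[283.79375161 227.11391216]]
```

View pics/c67.png

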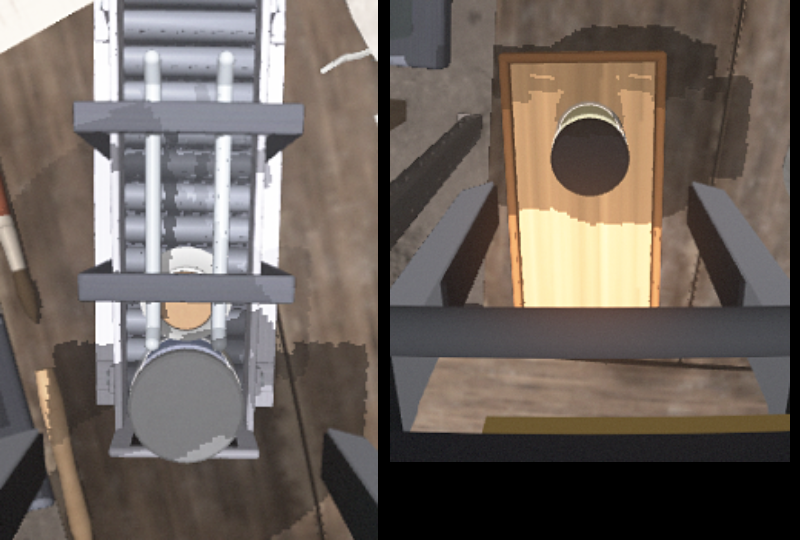

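The wide jar has rolled to the stop (lid (284,224), predicted (284,227)); the slim jar stands on the tray. Grip it.

Call:
play_rows(increments=[[[0.002, 0.001, 0.035, 0, 0, 0, 0.094], [0.002, 0.001, 0.07, 0, 0, 0, 0.094], [0.002, 0.001, 0.087, 0, 0, 0, 0.08], [0.002, 0.001, 0.087, 0, 0, 0, 0.04], [0.002, 0.001, 0.087, 0, 0, 0, 0.04], [0.002, 0.001, 0.087, 0, 0, 0, 0.04], [0.002, 0.001, 0.087, 0, 0, 0, 0.04], [0.002, 0.001, 0.087, 0, 0, 0, 0.04], [0.002, 0.001, 0.087, 0, 0, 0, 0.04], [0.002, 0.001, 0.087, 0, 0, 0, 0.04]]])

```text
time: 7.88
ee_pos: [482.1, 105.1, 45.8]
tcp_rot: [0.783, 0.62, 0.041, -0.033]
ft_force: [-1.3, -1.0, 9.0]
width: 0.52
gripper_force: 15.0
```

Call:
play_rows(increments=[[[0, 0, 0, 0, 0, 0, 0.04], [0, 0, 0, 0, 0, 0, 0.04], [0, 0, -0.01, 0, 0, 0, 0.04], [0, 0, -0.04, 0, 0, 0, 0.04], [0, 0, -0.08, 0, 0, 0, 0.04], [0, 0, -0.11, 0, 0, 0, 0.04], [0, 0, -0.11, 0, 0, 0, 0.04]]])

```text
time: 8.47
ee_pos: [481.3, 94.0, 159.9]
tcp_rot: [0.783, 0.62, 0.043, -0.031]
ft_force: [0.6, 1.2, 0.4]
width: 0.517
gripper_force: 15.0
```

```bash
python3 - <<'E'
from h import *
print(goal(tray(-55,120),TY))
E
```

```text
(array([-0.3076,  0.0499,  0.0075]), array([ 0.022 , -0.1049, -0.3265]))
```

Call:
play_rows(increments=[[[-0.04, 0.006, 0, 0.003, -0.02, -0.05, 0.04], [-0.08, 0.012, 0, 0.006, -0.04, -0.1, 0.04], [-0.12, 0.019, 0, 0.009, -0.06, -0.15, 0.04], [-0.16, 0.026, 0, 0.012, -0.08, -0.2, 0.04], [-0.2, 0.033, 0, 0.015, -0.09, -0.25, 0.04], [-0.24, 0.039, 0, 0.018, -0.1, -0.3, 0.04], [-0.28, 0.045, 0.004, 0.022, -0.105, -0.326, 0.04], [-0.307, 0.05, 0.008, 0.022, -0.105, -0.326, 0.04], [-0.307, 0.05, 0.008, 0.022, -0.105, -0.326, 0.04], [-0.307, 0.05, 0.008, 0.022, -0.105, -0.326, 0.04]]])

```text
time: 9.3
ee_pos: [457.5, -214.8, 113.9]
tcp_rot: [0.673, 0.739, -0.002, -0.003]
ft_force: [0.3, 0.6, -0.5]
width: 0.523
gripper_force: 15.0
```

```bash
python3 - <<'E'
from h import *
print(goal(tray(-55,19.5),TY))
d=snap("wrist","w8")
E
```

```text
(array([0.    , 0.0035, 0.0943]), array([-0.0072, -0.002 , -0.003 ]))
```

Call:
play_rows(increments=[[[0, 0.003, 0.035, -0.004, 0, -0.003, 0.04], [0, 0.003, 0.065, -0.004, 0, -0.003, 0.04], [0, 0.003, 0.085, -0.004, 0, -0.003, 0.04], [0, 0.003, 0.09, -0.004, 0, -0.003, 0.04], [0, 0.003, 0.09, -0.004, 0, -0.003, 0.04], [0, 0.003, 0.09, -0.004, 0, -0.003, 0.04]]])

```text
time: 9.85
ee_pos: [461.3, -212.8, 25.2]
tcp_rot: [0.671, 0.742, -0.0, -0.001]
ft_force: [0.0, 0.2, -0.7]
width: 0.52
gripper_force: 15.0
```

```bash
python3 - <<'E'
from h import *
print(goal(tray(-55,19.5),TY))
from station import arm; print(arm.state()["ft_force"],arm.state()["ee_pos"])
E
```

```text
(array([-0.0014, -0.0011,  0.0057]), array([-0.0017, -0.0009,  0.0039]))
[ 0.01501225  0.2229832  -0.72583954] [ 461.28052258 -212.80498919   25.19229953]
```

Call:
play_rows(increments=[[[0, 0, 0.002, 0, 0, 0, 0.04], [0, 0, 0.004, 0, 0, 0, 0.04], [0, 0, 0.005, 0, 0, 0, 0.04], [0, 0, 0.005, 0, 0, 0, 0.04]]])

```text
time: 10.18
ee_pos: [460.6, -213.6, 19.3]
tcp_rot: [0.671, 0.741, -0.001, -0.001]
ft_force: [0.1, -0.6, 0.3]
width: 0.522
gripper_force: 15.0
```

Call:
play_rows(increments=[[[0, 0, 0, 0, 0, 0, 0.07], [0, 0, 0, 0, 0, 0, 0.07], [0, 0, 0, 0, 0, 0, 0.07], [0, 0, 0, 0, 0, 0, 0.07], [0, 0, -0.03, 0, 0, 0, 0.07], [0, 0, -0.07, 0, 0, 0, 0.08], [0, 0, -0.11, 0, 0, 0, 0.094], [0, 0, -0.11, 0, 0, 0, 0.094]]])

```text
time: 10.85
ee_pos: [463.7, -214.3, 135.2]
tcp_rot: [0.671, 0.741, 0.0, 0.002]
ft_force: [0.0, -1.8, 1.3]
width: 0.92
gripper_force: 0.0
```

```bash
python3 - <<'E'
from h import *
d=snap("wrist","w9")
print(goal(lane(21,110),LU,-LN))
E
```

```text
(array([ 0.3011,  0.045 , -0.01  ]), array([-0.0153,  0.106 ,  0.3303]))
```

Call:
play_rows(increments=[[[0.04, 0.006, -0.005, -0.002, 0.015, 0.05, 0.094], [0.08, 0.012, -0.01, -0.004, 0.03, 0.1, 0.094], [0.12, 0.018, -0.015, -0.006, 0.045, 0.15, 0.094], [0.16, 0.024, -0.02, -0.008, 0.06, 0.2, 0.094], [0.2, 0.03, -0.02, -0.01, 0.075, 0.25, 0.094], [0.24, 0.036, -0.02, -0.012, 0.09, 0.3, 0.094], [0.28, 0.042, -0.015, -0.015, 0.106, 0.33, 0.094], [0.301, 0.045, -0.01, -0.015, 0.106, 0.33, 0.094], [0.301, 0.045, -0.01, -0.015, 0.106, 0.33, 0.094], [0.301, 0.045, -0.01, -0.015, 0.106, 0.33, 0.094]]])

```text
time: 11.73
ee_pos: [475.2, 91.4, 138.5]
tcp_rot: [0.782, 0.621, 0.04, -0.036]
ft_force: [-0.4, -0.6, 0.1]
width: 1.004
gripper_force: 0.0
```

```bash
python3 - <<'E'
from h import *
d=snap("wrist","w10"); print(goal(lane(21,10),LU,-LN)); print("pred cork",proj(d,lane(21,46)))
e=cv2.imread("pics/w10.png")[0:300,180:390]; f=cv2.imread("pics/w9.png")[60:360,150:410]
c=np.zeros((540,800,3),np.uint8); c[:540,:378]=cv2.resize(e,(378,540)); c[:462,390:790]=cv2.resize(f,(400,462)); cv2.imwrite("pics/c910.png",c)
E
```

```text
(array([0.0001, 0.0029, 0.0971]), array([-0.0067, -0.0018,  0.0006]))
pred cork [[286.02670902 223.20270954]]
```

View pics/c910.png

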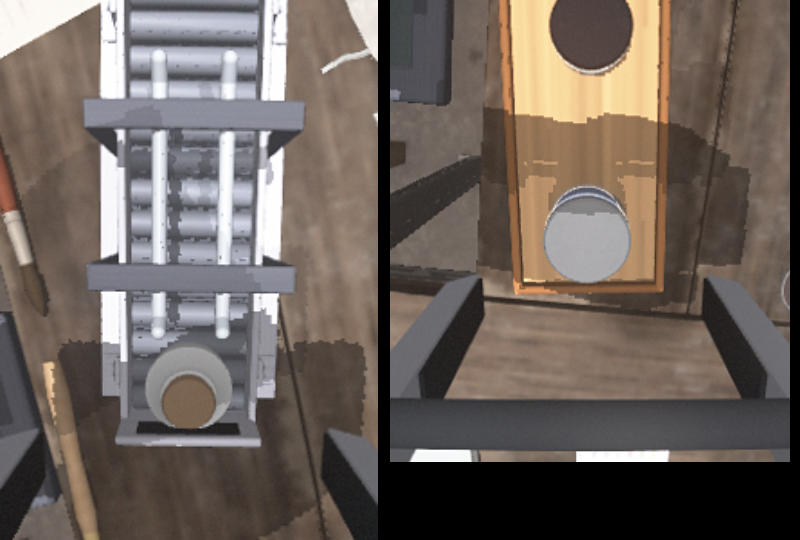

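The pot is at the stop (cork (284,223), predicted (286,223)); both jars stand upright on the tray. Grip the pot low.

Call:
play_rows(increments=[[[0, 0.001, 0.04, 0, 0, 0, 0.094], [0, 0.001, 0.075, 0, 0, 0, 0.094], [0, 0.001, 0.094, 0, 0, 0, 0.09], [0, 0.001, 0.097, 0, 0, 0, 0.08], [0, 0.001, 0.097, 0, 0, 0, 0.06], [0, 0.001, 0.097, 0, 0, 0, 0.06], [0, 0.001, 0.097, 0, 0, 0, 0.06]]], newtons=20)

```text
time: 12.37
ee_pos: [479.7, 99.8, 44.2]
tcp_rot: [0.783, 0.619, 0.041, -0.035]
ft_force: [-1.1, 0.1, -0.5]
width: 0.708
gripper_force: 0.0
```

```bash
python3 - <<'E'
from h import *
print(goal(lane(21,10),LU,-LN))
E
```

```text
(array([-0.0001,  0.0003,  0.002 ]), array([-0.0034, -0.0023, -0.0007]))
```

Call:
play_rows(increments=[[[0, 0, 0.002, -0.003, 0, 0, 0.03], [0, 0, 0.002, -0.003, 0, 0, 0.03], [0, 0, 0.002, -0.003, 0, 0, 0.03], [0, 0, 0.002, -0.003, 0, 0, 0.03], [0, 0, 0.002, -0.003, 0, 0, 0.03], [0, 0, 0.002, -0.003, 0, 0, 0.03], [0, 0, 0.002, -0.003, 0, 0, 0.03]]])

```text
time: 12.95
ee_pos: [479.1, 100.5, 41.1]
tcp_rot: [0.783, 0.62, 0.041, -0.034]
ft_force: [-1.9, -1.4, 6.5]
width: 0.431
gripper_force: 20.0
```

Call:
play_rows(increments=[[[0, 0, 0, 0, 0, 0, 0.03], [0, 0, -0.01, 0, 0, 0, 0.03], [0, 0, -0.04, 0, 0, 0, 0.03], [0, 0, -0.08, 0, 0, 0, 0.03], [0, 0, -0.11, 0, 0, 0, 0.03], [0, 0, -0.11, 0, 0, 0, 0.03]]])

```text
time: 13.45
ee_pos: [478.4, 89.2, 155.4]
tcp_rot: [0.783, 0.62, 0.043, -0.032]
ft_force: [1.3, 0.5, 0.1]
width: 0.426
gripper_force: 20.0
```

```bash
python3 - <<'E'
from h import *
from station import arm
print(arm.state()["ft_force"],arm.state()["width"]*94)
t=load("top0")
# tile corners: from top view, white mask
m=(t["color"].min(2)>150).astype(np.uint8); m[:210]=0;m[255:]=0;m[:,:378]=0;m[:,424:]=0
c=max(cv2.findContours(cv2.morphologyEx(m,3,np.ones((9,9))),0,2)[0],key=cv2.contourArea); r=cv2.minAreaRect(c); print("top tile",r,onz(t,r[0],9), [onz(t,p,9)[:2].round(0) for p in cv2.boxPoints(r)])
print(goal((400,-190,160),(0.2,1,0)))
E
```

```text
[1.321184   0.5035751  0.10039523] 40.068513762636755
top tile ((400.30712890625, 231.7994842529297), (29.425031661987305, 29.140043258666992), 85.91438293457031) [ 504.7363254  -395.44935273    9.        ] [array([ 538., -357.]), array([ 545., -430.]), array([ 471., -434.]), array([ 465., -361.])]
(array([-0.2876, -0.0121, -0.0357]), array([ 0.0055, -0.1076, -0.0342]))
```

```bash
python3 - <<'E'
from h import *
print(goal((503,-450,150),(0.1,1,0)))
E
```

```text
(array([-0.5168,  0.1478, -0.0498]), array([ 0.0108, -0.1073, -0.1319]))
```

Call:
play_rows(increments=[[[-0.038, 0.011, -0.004, 0.001, -0.02, -0.02, 0.03], [-0.076, 0.022, -0.008, 0.002, -0.04, -0.04, 0.03], [-0.114, 0.033, -0.012, 0.003, -0.06, -0.06, 0.03], [-0.152, 0.044, -0.016, 0.004, -0.08, -0.08, 0.03], [-0.19, 0.055, -0.02, 0.006, -0.1, -0.1, 0.03], [-0.228, 0.066, -0.024, 0.01, -0.107, -0.12, 0.03], [-0.266, 0.077, -0.028, 0.011, -0.107, -0.132, 0.03], [-0.304, 0.088, -0.032, 0.011, -0.107, -0.132, 0.03], [-0.342, 0.099, -0.036, 0.011, -0.107, -0.132, 0.03], [-0.38, 0.11, -0.04, 0.011, -0.107, -0.132, 0.03]]])

```text
time: 14.28
ee_pos: [495.0, -310.0, 149.4]
tcp_rot: [0.741, 0.671, -0.002, -0.003]
ft_force: [1.0, 0.4, -0.9]
width: 0.423
gripper_force: 20.0
```

```bash
python3 - <<'E'
from h import *
print(goal((503,-450,150),(0.1,1,0)))
snap("wrist","w11")
E
```

```text
(array([-0.1385,  0.0219, -0.0008]), array([-0.0068, -0.0004,  0.0002]))
```

Call:
play_rows(increments=[[[-0.038, 0.006, 0, -0.004, 0, 0, 0.03], [-0.076, 0.012, 0, -0.004, 0, 0, 0.03], [-0.114, 0.018, 0, -0.004, 0, 0, 0.03], [-0.138, 0.022, 0, -0.004, 0, 0, 0.03], [-0.138, 0.022, 0, -0.004, 0, 0, 0.03], [-0.138, 0.022, 0, -0.004, 0, 0, 0.03]]])

```text
time: 14.83
ee_pos: [503.2, -448.3, 148.5]
tcp_rot: [0.742, 0.67, -0.0, -0.002]
ft_force: [0.1, 1.2, -1.6]
width: 0.431
gripper_force: 20.0
```

```bash
python3 - <<'E'
from h import *
snap("wrist","w12")
E
```

```text
(no output)
```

View pics/w12.png

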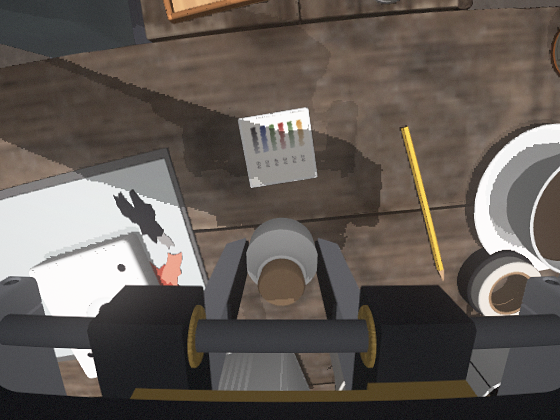

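Tile corners at (239,119),(306,108),(317,178),(249,187); the pot hangs upright between the fingers (cork (281,280)).

```bash
python3 - <<'E'
from h import *
w=load("w12");t=load("top0")
P=np.array([(239,119),(306,108),(317,178),(249,187)])
C=[onz(w,p,9) for p in P]; print(np.round(C,1),np.mean(C,0).round(1)); 
print(tri([(w,tuple(P.mean(0))),(t,(400.3,231.8))]), tri([(load("w1"),(447,303)),(w,(249,187)),]) )
# pot centre in hand: cork top expected 36 above TCP tip
from station import arm
s=arm.state();R=Ro.from_quat(s["tcp_rot"]); print("cork pred",proj(w,s["ee_pos"]+R.apply([0,0,-36.])))
print(goal((*np.mean(C,0)[:2],60),(0.1,1,0)))
E
```

```text
[[ 469.4 -363.7    9. ]
 [ 535.1 -360.1    9. ]
 [ 540.6 -429.3    9. ]
 [ 470.7 -431.6    9. ]] [ 503.9 -396.2    9. ]
(array([ 504.34660117, -395.21045787,   10.19356646]), [array([ 0.3, -0.2]), array([0.1, 0.1])]) (array([ 496.21291115, -401.78363334,   72.41531988]), [array([-10.5,  17.4]), array([ 18.8, -24.6])])
cork pred [[283.258639   277.33566589]]
(array([ 0.0503, -0.0046,  0.0889]), array([-0.0028, -0.0016,  0.0003]))
```

Call:
play_rows(increments=[[[0.035, -0.003, 0.015, 0, 0, 0, 0.03], [0.05, -0.004, 0.045, 0, 0, 0, 0.03], [0.05, -0.004, 0.08, 0, 0, 0, 0.03], [0.05, -0.004, 0.105, 0, 0, 0, 0.03], [0.05, -0.004, 0.119, 0, 0, 0, 0.03], [0.05, -0.004, 0.122, 0, 0, 0, 0.03], [0.05, -0.004, 0.122, 0, 0, 0, 0.03], [0.05, -0.004, 0.122, 0, 0, 0, 0.03]]])

```text
time: 15.55
ee_pos: [505.4, -397.5, 28.6]
tcp_rot: [0.741, 0.671, -0.0, -0.0]
ft_force: [0.1, -0.5, -0.8]
width: 0.428
gripper_force: 20.0
```

```bash
python3 - <<'E'
from h import *
print(goal((504,-395.8,19.5),(0.1,1,0)))
E
```

```text
(array([ 0.0015, -0.0015,  0.0091]), array([-0.0009,  0.0004,  0.0005]))
```

Call:
play_rows(increments=[[[0.001, -0.001, 0.004, 0, 0, 0, 0.03], [0.001, -0.001, 0.007, 0, 0, 0, 0.03], [0.001, -0.001, 0.008, 0, 0, 0, 0.03], [0.001, -0.001, 0.009, 0, 0, 0, 0.03], [0.001, -0.001, 0.009, 0, 0, 0, 0.03]]])

```text
time: 15.97
ee_pos: [504.0, -395.5, 18.6]
tcp_rot: [0.741, 0.671, -0.0, -0.001]
ft_force: [-2.7, 5.5, 9.2]
width: 0.422
gripper_force: 20.0
```

```bash
python3 - <<'E'
from station import arm
s=arm.state();print(s["ft_force"],s["ee_pos"])
E
```

```text
[-2.67915144  5.54075425  9.16376256] [ 503.97021285 -395.4756418    18.62833469]
```

Contact. Release and rise, then go for the loose jar.

Call:
play_rows(increments=[[[0, 0, 0, 0, 0, 0, 0.065], [0, 0, 0, 0, 0, 0, 0.065], [0, 0, 0, 0, 0, 0, 0.065], [0, 0, 0, 0, 0, 0, 0.065], [0, 0, -0.03, 0, 0, 0, 0.065], [0, 0, -0.07, 0, 0, 0, 0.075], [0, 0, -0.11, 0, 0, 0, 0.094], [0, 0, -0.13, 0, 0, 0, 0.094]]])

```text
time: 16.63
ee_pos: [505.2, -396.8, 152.6]
tcp_rot: [0.741, 0.671, -0.0, 0.001]
ft_force: [-0.4, -0.7, 0.6]
width: 0.867
gripper_force: 0.0
```

```bash
python3 - <<'E'
from h import *
snap("wrist","w13"); t=snap("top","t13")
print(goal((618,-300,150),(0.1,1,0)))
E
```

```text
(array([0.1081, 0.1022, 0.0021]), array([ 0.0024,  0.0032, -0.    ]))
```

View pics/w13.png

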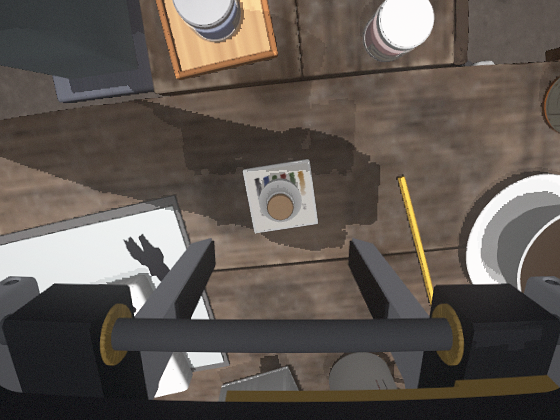

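The pot stands upright on the middle of the tile (cork (281,206)); loose lid at (405,22).

```bash
python3 - <<'E'
from h import *
def wl(d,roi):
    x0,y0,x1,y1=roi; g=d["color"][y0:y1,x0:x1].astype(int); m=((g.min(2)>175)).astype(np.uint8)
    c=max(cv2.findContours(cv2.morphologyEx(m,2,np.ones((5,5))),0,2)[0],key=cv2.contourArea); (x,y),r=cv2.minEnclosingCircle(c); return (x+x0,y+y0),r
w1=load("w1");w=load("w13");w12=load("w12")
a=wl(w1,(480,140,560,210));b=wl(w,(360,0,445,60)); print(a,b)
X,r=tri([(w1,a[0]),(w,b[0])]); print(X,r, onz(w1,a[0],58),onz(w,b[0],58))
print("pot pred cork",proj(w,(504,-396,55)))
print(goal((*X[:2],130),(0.1,1,0)))
E
```

```text
((522.7857131958008, 176.07143020629883), 20.425424575805664) ((406.7102737426758, 19.65409278869629), 28.974842071533203)
[ 620.55381109 -249.37665148   55.6080958 ] [array([-0.2,  0.1]), array([ 0.2, -0.2])] [ 618.97640501 -248.53393157   58.        ] [ 619.43945603 -250.11061449   58.        ]
pot pred cork [[280.43705573 209.05184137]]
(array([0.1588, 0.0997, 0.0219]), array([ 0.0024,  0.0032, -0.    ]))
```

Call:
play_rows(increments=[[[0.034, 0.021, 0.004, 0, 0, 0, 0.094], [0.068, 0.042, 0.008, 0, 0, 0, 0.094], [0.102, 0.063, 0.012, 0, 0, 0, 0.094], [0.136, 0.084, 0.018, 0, 0, 0, 0.094], [0.158, 0.099, 0.022, 0, 0, 0, 0.094], [0.158, 0.099, 0.022, 0, 0, 0, 0.094], [0.158, 0.099, 0.022, 0, 0, 0, 0.094]]])

```text
time: 17.32
ee_pos: [618.5, -246.9, 124.6]
tcp_rot: [0.74, 0.672, -0.001, -0.002]
ft_force: [-0.1, -1.2, -0.4]
width: 0.997
gripper_force: 0.0
```

```bash
python3 - <<'E'
from h import *
w=snap("wrist","w14"); g=w["color"].astype(int); m=(g.min(2)>175).astype(np.uint8); m[:150]=0;m[315:]=0;m[:,:230]=0;m[:,330:]=0
c=max(cv2.findContours(cv2.morphologyEx(m,2,np.ones((5,5))),0,2)[0],key=cv2.contourArea);e=cv2.minEnclosingCircle(c);print(e,onz(w,e[0],58),onz(w,e[0],57))
print(goal((619.5,-249.3,15),(0.1,1,0)))
E
```

```text
((284.3409118652344, 220.68182373046875), 27.088157653808594) [ 620.01485787 -247.61637777   58.        ] [ 619.99199861 -247.92034352   57.        ]
(array([-0.0004,  0.0022,  0.1099]), array([-0.0037, -0.0004,  0.0009]))
```

Call:
play_rows(increments=[[[0, 0.001, 0.04, 0, 0, 0, 0.094], [0, 0.001, 0.078, 0, 0, 0, 0.094], [0, 0.001, 0.1, 0, 0, 0, 0.08], [0, 0.001, 0.11, 0, 0, 0, 0.06], [0, 0.001, 0.11, 0, 0, 0, 0.06], [0, 0.001, 0.11, 0, 0, 0, 0.035], [0, 0.001, 0.11, 0, 0, 0, 0.035], [0, 0.001, 0.11, 0, 0, 0, 0.035], [0, 0.001, 0.11, 0, 0, 0, 0.035], [0, 0.001, 0.11, 0, 0, 0, 0.035]]], newtons=15)

```text
time: 18.2
ee_pos: [619.3, -249.3, 16.8]
tcp_rot: [0.741, 0.671, -0.0, -0.0]
ft_force: [-1.4, -0.3, 8.5]
width: 0.48
gripper_force: 15.0
```

Call:
play_rows(increments=[[[0, 0, 0, 0, 0, 0, 0.035], [0, 0, 0, 0, 0, 0, 0.035], [0, 0, 0, 0, 0, 0, 0.035]]])

```text
time: 18.45
ee_pos: [619.3, -249.3, 16.8]
tcp_rot: [0.741, 0.671, -0.001, -0.0]
ft_force: [-1.6, -1.1, 7.9]
width: 0.482
gripper_force: 15.0
```

```bash
python3 - <<'E'
from h import *
print("above mouth",lane(188,100), goal(lane(188,100),LU,-LN))
E
```

```text
above mouth [516.10775157 252.28287785 149.10354063] (array([ 0.4888, -0.1527, -0.1323]), array([-0.0081,  0.105 ,  0.1323]))
```

Call:
play_rows(increments=[[[0, 0, -0.01, 0, 0, 0, 0.035], [0, 0, -0.045, 0, 0, 0, 0.035], [0.01, -0.003, -0.085, 0, 0, 0, 0.035], [0.035, -0.01, -0.115, 0, 0, 0, 0.035], [0.07, -0.021, -0.135, 0, 0, 0, 0.035], [0.108, -0.033, -0.15, -0.001, 0.02, 0.02, 0.035], [0.146, -0.045, -0.152, -0.002, 0.04, 0.04, 0.035], [0.184, -0.057, -0.152, -0.004, 0.06, 0.06, 0.035], [0.222, -0.069, -0.152, -0.006, 0.08, 0.08, 0.035], [0.26, -0.081, -0.152, -0.007, 0.1, 0.1, 0.035]]])

```text
time: 19.28
ee_pos: [563.6, 19.5, 169.0]
tcp_rot: [0.773, 0.632, 0.039, -0.032]
ft_force: [0.9, -0.5, -1.5]
width: 0.48
gripper_force: 15.0
```

```bash
python3 - <<'E'
from h import *
print(goal(lane(188,120),LU,-LN))
E
```

```text
(array([ 0.2155, -0.093 ,  0.0217]), array([-0.0031,  0.004 ,  0.0314]))
```

Call:
play_rows(increments=[[[0.036, -0.015, 0.003, -0.001, 0.002, 0.01, 0.035], [0.072, -0.031, 0.006, -0.002, 0.003, 0.02, 0.035], [0.108, -0.046, 0.01, -0.003, 0.004, 0.031, 0.035], [0.144, -0.062, 0.014, -0.003, 0.004, 0.031, 0.035], [0.18, -0.078, 0.018, -0.003, 0.004, 0.031, 0.035], [0.215, -0.093, 0.022, -0.003, 0.004, 0.031, 0.035], [0.215, -0.093, 0.022, -0.003, 0.004, 0.031, 0.035], [0.215, -0.093, 0.022, -0.003, 0.004, 0.031, 0.035]]])

```text
time: 19.95
ee_pos: [515.0, 250.4, 168.5]
tcp_rot: [0.781, 0.622, 0.041, -0.033]
ft_force: [0.2, -0.9, -1.4]
width: 0.48
gripper_force: 15.0
```

```bash
python3 - <<'E'
from h import *
d=snap("wrist","w15")
print(goal(lane(188,25),LU,-LN))
e=d["color"][0:420,150:420,::-1]; c=cv2.resize(e,(386,600)); cv2.imwrite("pics/c15.png",c)
E
```

```text
(array([ 0.0019, -0.0005,  0.0944]), array([-0.0005,  0.0008,  0.0029]))
```

View pics/c15.png

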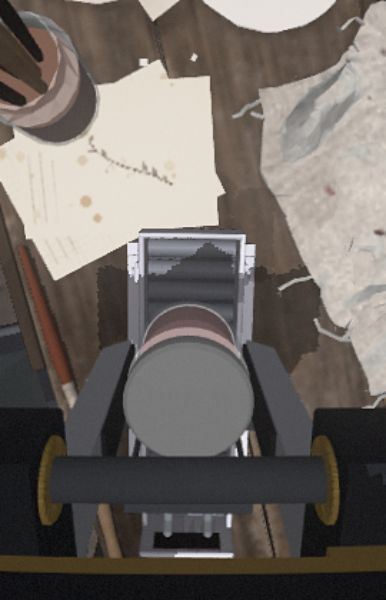

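The loose jar hangs centred over the high end (lid (188,405) in the crop, lane middle ~190). Lower it in.

Call:
play_rows(increments=[[[0.001, 0, 0.035, 0, 0, 0.003, 0.035], [0.001, 0, 0.07, 0, 0, 0.003, 0.035], [0.001, 0, 0.09, 0, 0, 0.003, 0.035], [0.001, 0, 0.095, 0, 0, 0.003, 0.035], [0.001, 0, 0.098, 0, 0, 0.003, 0.035], [0.001, 0, 0.098, 0, 0, 0.003, 0.035]]])

```text
time: 20.5
ee_pos: [519.2, 258.3, 71.1]
tcp_rot: [0.784, 0.619, 0.041, -0.033]
ft_force: [0.6, 0.6, -0.4]
width: 0.485
gripper_force: 15.0
```

```bash
python3 - <<'E'
from h import *
from station import arm
print(goal(lane(188,17.5),LU,-LN),arm.state()["ft_force"])
E
```

```text
(array([ 0.0016, -0.0016,  0.0042]), array([-0.0002,  0.0004, -0.0028])) [ 0.57300492  0.63829706 -0.36481386]
```

Call:
play_rows(increments=[[[0, 0, 0.002, 0, 0, 0, 0.035], [0, -0.001, 0.003, 0, 0, 0, 0.035], [0, -0.001, 0.004, 0, 0, 0, 0.035], [0, -0.001, 0.004, 0, 0, 0, 0.035]]])

```text
time: 20.83
ee_pos: [517.9, 259.4, 66.8]
tcp_rot: [0.784, 0.619, 0.041, -0.032]
ft_force: [0.4, 0.2, -1.6]
width: 0.482
gripper_force: 15.0
```

Call:
play_rows(increments=[[[0, 0, 0.001, 0, 0, 0, 0.035], [0, 0, 0.002, 0, 0, 0, 0.035], [0, 0, 0.002, 0, 0, 0, 0.035]]])

```text
time: 21.08
ee_pos: [518.4, 260.3, 65.5]
tcp_rot: [0.784, 0.619, 0.041, -0.032]
ft_force: [-3.6, -1.7, 18.1]
width: 0.483
gripper_force: 15.0
```

Call:
play_rows(increments=[[[0, 0, -0.001, 0, 0, 0, 0.085], [0, 0, -0.001, 0, 0, 0, 0.085], [0, 0, -0.001, 0, 0, 0, 0.085], [0, 0, -0.001, 0, 0, 0, 0.085], [0, 0, -0.001, 0, 0, 0, 0.085], [0, 0, -0.001, 0, 0, 0, 0.085], [0, 0, -0.03, 0, 0, 0, 0.085], [0, 0, -0.07, 0, 0, 0, 0.085], [0, 0, -0.11, 0, 0, 0, 0.085], [0, 0, -0.11, 0, 0, 0, 0.085]]])

```text
time: 21.92
ee_pos: [517.5, 249.7, 180.4]
tcp_rot: [0.784, 0.619, 0.044, -0.031]
ft_force: [1.3, -0.6, 1.3]
width: 0.899
gripper_force: 0.0
```

```bash
python3 - <<'E'
from h import *
d=snap("top","t16"); snap("scene","s16"); snap("wrist","w16")
def wh(d,roi,z):
    x0,y0,x1,y1=roi; g=d["color"][y0:y1,x0:x1].astype(int); print(g.shape)
print("pred loose lid at stop: top",proj(d,lane(23,58)),"scene",proj(load("s16"),lane(23,58)))
c0=cv2.imread("pics/t16.png"); s=cv2.imread("pics/s16.png")
# change since t13 (empty lane at stop)
df=cv2.absdiff(c0,cv2.imread("pics/t13.png")).max(2); m=(df>40).astype(np.uint8)[205:260,150:215]
for c in cv2.findContours(m,0,2)[0]:
    if cv2.contourArea(c)>15: print("chg",cv2.boundingRect(c),cv2.contourArea(c))
a=goal(tray(55,120),TY); print(a)
w=load("w9"); g=w["color"].max(2); 
p=w["color"][:140,200:360]; mm=(p.max(2)<60).astype(np.uint8); c=max(cv2.findContours(mm,0,2)[0],key=cv2.contourArea); e=cv2.minEnclosingCircle(c); print(e); print("slim at",onz(w,(e[0][0]+200,e[0][1]),64),tray(55,64))
mm=cv2.inRange(w["color"],(90,90,90),(190,190,190))[160:260,230:310]; c=max(cv2.findContours(cv2.morphologyEx(mm,2,np.ones((5,5))),0,2)[0],key=cv2.contourArea); e=cv2.minEnclosingCircle(c); print(e,"wide at",onz(w,(e[0][0]+230,e[0][1]+160),58),tray(-55,58))
E
```

```text
pred loose lid at stop: top [[198.40394411 237.27650187]] scene [[274.00956147 237.39448706]]
chg (35, 25, 6, 7) 22.0
chg (0, 0, 59, 55) 1967.5
(array([-0.3623,  0.0182,  0.0162]), array([ 0.0167, -0.1031, -0.33  ]))
((106.0, 70.0), 9.999999747378752e-05)
slim at [470.12234854 -98.67551566  64.        ] [ 449.72848361 -104.85320909   64.        ]
((46.0, 48.0), 46.66914749145508) wide at [ 458.17970202 -207.65376341   58.        ] [ 460.27151639 -214.34679091   58.        ]
```

Call:
play_rows(increments=[[[-0.038, 0.002, 0, 0.002, -0.015, -0.04, 0.094], [-0.076, 0.004, 0, 0.004, -0.03, -0.08, 0.094], [-0.114, 0.006, 0, 0.006, -0.045, -0.12, 0.094], [-0.152, 0.008, 0, 0.008, -0.06, -0.16, 0.094], [-0.19, 0.01, 0.002, 0.01, -0.075, -0.2, 0.094], [-0.228, 0.012, 0.006, 0.012, -0.09, -0.24, 0.094], [-0.266, 0.014, 0.01, 0.014, -0.103, -0.28, 0.094], [-0.304, 0.016, 0.014, 0.016, -0.103, -0.32, 0.094], [-0.34, 0.018, 0.016, 0.017, -0.103, -0.33, 0.094], [-0.362, 0.018, 0.016, 0.017, -0.103, -0.33, 0.094]]])

```text
time: 22.9
ee_pos: [447.6, -107.3, 118.2]
tcp_rot: [0.673, 0.74, -0.001, -0.002]
ft_force: [0.9, 0.5, 0.2]
width: 1.002
gripper_force: 0.0
```

```bash
python3 - <<'E'
from h import *
w=load("w9"); print("slim",onz(w,(280.7,78),64),"wide",onz(w,(278.1,216),58), tray(55,0),tray(-55,0))
d=snap("wrist","w17"); print(goal(tray(55,21),TY)); print("slim lid pred",proj(d,tray(55,64)),"loose lid pred",proj(d,lane(23,58)))
t=snap("top","t17"); sc=snap("scene","s17")
def grab(d,z):
    g=d["color"];u,v=proj(d,lane(23,58))[0].astype(int); print((u,v),g[v-6:v+7:2,u-6:u+7:2].min(2))
grab(t,0);grab(sc,0)
g=d["color"].max(2);m=(g<50).astype(np.uint8);m[:150]=0;m[300:]=0;m[:,:225]=0;m[:,340:]=0
for c in cv2.findContours(cv2.morphologyEx(m,2,np.ones((5,5))),0,2)[0]:
    if cv2.contourArea(c)>400: print("black",cv2.minEnclosingCircle(c),cv2.boundingRect(c))
E
```

```text
slim [ 452.05744272 -106.18708013   64.        ] wide [ 460.60228088 -214.42715131   58.        ] [ 449.72848361 -104.85320909    0.        ] [ 460.27151639 -214.34679091    0.        ]
(array([0.0048, 0.0038, 0.0969]), array([-0.0047, -0.0011, -0.0047]))
slim lid pred [[285.46563748 222.13210978]] loose lid pred [[371.76909329 -95.76920686]]
(np.int64(198), np.int64(237)) [[117 154 139 109 151 152 107]
 [128 157 120 116 158 140 105]
 [142 157 115 133 160 124 115]
 [153 147 108 145 154 110 130]
 [157 132 117 155 144 105 145]
 [158 119 126 157 130 111 153]
 [150 111 140 155 115 126 157]]
(np.int64(274), np.int64(237)) [[ 77  78  80  77  73  68  68]
 [ 72  68  81  65  64  65  61]
 [ 82  80  72  64  62  54  65]
 [ 71  58  61  50  49  61  57]
 [191 170 243  39  60  57  61]
 [174 124 123 179 250  49  51]
 [100 130  48  45 101 179 250]]
```

```bash
python3 - <<'E'
from h import *
t=snap("top","t18");s=snap("scene","s18")
for d,n,b in((t,"t18","t13"),(s,"s18","scene0")):
    for a in range(0,230,12):
        p=proj(d,lane(a,58))[0].round().astype(int); p2=proj(d,lane(a,25))[0].round().astype(int)
        B=load(b)["color"]
        print(n,a,p,d["color"][p[1],p[0]],B[p[1],p[0]],d["color"][p2[1],p2[0]],B[p2[1],p2[0]])
E
```

```text
t18 0 [208 240] [168 171 178] [171 173 181] [168 171 178] [171 173 181]
t18 12 [203 238] [115 120 130] [117 122 133] [123 128 139] [124 130 141]
t18 24 [198 237] [145 151 163] [148 154 165] [151 157 168] [153 159 171]
t18 36 [193 236] [159 165 177] [162 168 179] [151 157 169] [154 160 172]
t18 48 [188 235] [145 152 163] [148 154 166] [122 128 139] [124 130 141]
t18 60 [183 233] [119 125 136] [122 128 139] [103 108 118] [106 111 121]
t18 72 [178 232] [85 89 98] [ 87  91 100] [81 85 93] [83 87 95]
t18 84 [172 231] [120 125 138] [122 128 140] [121 126 138] [123 129 141]
t18 96 [167 229] [110 115 126] [126 132 143] [154 161 172] [158 164 175]
t18 108 [162 228] [185 185 187] [153 160 171] [98 95 97] [137 143 155]
t18 120 [157 227] [231 231 233] [100 105 114] [231 231 233] [84 88 96]
t18 132 [152 225] [143 147 151] [104 109 119] [214 215 217] [81 85 93]
t18 144 [147 224] [198 199 202] [117 123 134] [123 129 140] [123 128 141]
t18 156 [141 223] [104 108 117] [ 99 104 114] [223 224 226] [160 166 177]
t18 168 [136 221] [112 117 127] [112 117 128] [152 158 170] [152 158 170]
t18 180 [131 220] 
[... 1076 characters left out ...]
] [83 87 95] [181 159 160] [225 227 227]
s18 132 [240 256] [138 142 148] [138 144 155] [151 131 133] [154 155 159]
s18 144 [236 258] [244 246 245] [119 103  89] [128 108 112] [145 151 167]
s18 156 [232 260] [185 190 189] [108  94  82] [118 112 115] [ 94  96 102]
s18 168 [227 263] [62 61 66] [62 62 63] [115 117 125] [115 117 127]
s18 180 [223 265] [110  99  90] [116 104  96] [103 106 113] [105 108 114]
s18 192 [219 267] [108  97  91] [108  97  88] [111 113 121] [117 115 124]
s18 204 [214 270] [108  97  85] [110  97  89] [128 130 144] [125 130 139]
s18 216 [210 272] [108  96  87] [104  94  86] [148 154 169] [151 157 169]
s18 228 [205 275] [105  96  89] [102  92  85] [155 159 177] [152 161 174]
```

Call:
play_rows(increments=[[[0, 0, 0, 0, 0, 0, 0.094], [0, 0, 0, 0, 0, 0, 0.094], [0, 0, 0, 0, 0, 0, 0.094], [0, 0, 0, 0, 0, 0, 0.094], [0, 0, 0, 0, 0, 0, 0.094], [0, 0, 0, 0, 0, 0, 0.094]]])

```text
time: 23.65
ee_pos: [449.7, -104.1, 120.2]
tcp_rot: [0.672, 0.74, -0.0, -0.0]
ft_force: [0.1, 0.7, -0.3]
width: 1.001
gripper_force: 0.0
```

```bash
python3 - <<'E'
from h import *
t=snap("top","t19");s=snap("scene","s19")
def bb(a,b,roi,th=35):
    x0,y0,x1,y1=roi; m=(cv2.absdiff(a,b).max(2)>th).astype(np.uint8)[y0:y1,x0:x1]
    x,y,w,h=cv2.boundingRect(m); return x+x0,y+y0,w,h,m.sum()
for k in("t16","t17","t18","t19"): print(k,bb(load(k)["color"],load("t13")["color"],(105,195,215,262)))
for k in("s17","s18","s19"): print(k,bb(load(k)["color"],load("s17")["color"],(190,215,300,320)))
g=t["color"][195:262,105:215]; m=((g.astype(int)-load("t13")["color"][195:262,105:215]).max(2)>30).astype(np.uint8)
for c in cv2.findContours(m,0,2)[0]:
    if cv2.contourArea(c)>10: x,y,w,h=cv2.boundingRect(c); print("bright",(x+105,y+195,w,h)); print(onz(t,(x+105+w/2,y+195+h/2),100))
print([lane(a,58).round(0) for a in(120,135,150)])
cr=s["color"][215:325,195:305,::-1]; cv2.imwrite("pics/c19.png",np.hstack([cv2.resize(cr,(400,400)),cv2.resize(t["color"][190:270,105:225,::-1],(400,400))]))
E
```

```text
t16 (105, 195, 110, 67, np.uint64(5328))
t17 (141, 217, 25, 19, np.uint64(189))
t18 (143, 217, 24, 20, np.uint64(187))
t19 (151, 217, 19, 21, np.uint64(225))
s17 (190, 215, 0, 0, np.uint64(0))
s18 (229, 229, 56, 58, np.uint64(53))
s19 (230, 229, 55, 59, np.uint64(324))
bright (151, 233, 14, 5)
[481.4953248  187.60554781 100.        ]
bright (151, 222, 19, 12)
[498.72724535 182.61950318 100.        ]
bright (156, 217, 12, 6)
[517.13483342 179.94664669 100.        ]
[array([502., 191., 100.]), array([505., 205., 102.]), array([508., 220., 103.])]
```

The jar is rolling slowly and still moving. Meanwhile, grip the slim jar.

Call:
play_rows(increments=[[[-0.001, 0.001, 0.04, 0, 0, 0, 0.094], [-0.001, 0.001, 0.075, 0, 0, 0, 0.094], [-0.001, 0.001, 0.096, 0, 0, 0, 0.08], [-0.001, 0.001, 0.099, 0, 0, 0, 0.06], [-0.001, 0.001, 0.099, 0, 0, 0, 0.03], [-0.001, 0.001, 0.099, 0, 0, 0, 0.03], [-0.001, 0.001, 0.099, 0, 0, 0, 0.03], [-0.001, 0.001, 0.099, 0, 0, 0, 0.03], [-0.001, 0.001, 0.099, 0, 0, 0, 0.03], [-0.001, 0.001, 0.099, 0, 0, 0, 0.03]]])

```text
time: 24.58
ee_pos: [450.9, -105.4, 21.8]
tcp_rot: [0.672, 0.74, 0.0, 0.0]
ft_force: [-0.8, 0.1, 0.4]
width: 0.469
gripper_force: 0.0
```

Call:
play_rows(increments=[[[0, 0, 0, 0, 0, 0, 0.03], [0, 0, 0, 0, 0, 0, 0.03], [0, 0, 0, 0, 0, 0, 0.03]]])

```text
time: 24.83
ee_pos: [451.0, -105.3, 21.7]
tcp_rot: [0.672, 0.74, -0.0, -0.0]
ft_force: [-0.6, -0.9, 8.0]
width: 0.436
gripper_force: 15.0
```

```bash
python3 - <<'E'
from h import *
t=snap("top","t20"); g=t["color"]
m=(cv2.absdiff(g,load("t13")["color"]).max(2)>35).astype(np.uint8)[195:262,105:215]; print(cv2.boundingRect(m), "stop lid pred",proj(t,lane(23,58))-[105,195])
print(goal(lane(188,120),LU,-LN))
E
```

```text
(60, 27, 25, 21) stop lid pred [[93.40394411 42.27650187]]
(array([ 0.3477,  0.0985, -0.1474]), array([-0.0173,  0.1039,  0.3282]))
```

Call:
play_rows(increments=[[[0, 0, -0.015, 0, 0, 0, 0.03], [0, 0, -0.055, 0, 0, 0, 0.03], [0.005, 0.002, -0.095, 0, 0, 0.02, 0.03], [0.02, 0.006, -0.13, -0.002, 0.01, 0.06, 0.03], [0.05, 0.015, -0.148, -0.005, 0.03, 0.1, 0.03], [0.088, 0.025, -0.15, -0.008, 0.05, 0.14, 0.03], [0.126, 0.036, -0.15, -0.01, 0.06, 0.18, 0.03], [0.164, 0.047, -0.15, -0.012, 0.08, 0.22, 0.03], [0.202, 0.057, -0.15, -0.014, 0.09, 0.26, 0.03], [0.24, 0.068, -0.149, -0.016, 0.1, 0.3, 0.03]]])

```text
time: 25.72
ee_pos: [495.3, 141.9, 170.5]
tcp_rot: [0.775, 0.63, 0.039, -0.032]
ft_force: [2.0, 0.1, -0.3]
width: 0.437
gripper_force: 15.0
```

```bash
python3 - <<'E'
from h import *
print(goal(lane(188,120),LU,-LN))
E
```

```text
(array([ 0.1095, -0.0023,  0.0127]), array([-0.0026,  0.0033,  0.0255]))
```

Call:
play_rows(increments=[[[0.038, -0.001, 0.004, -0.001, 0.002, 0.01, 0.03], [0.076, -0.002, 0.008, -0.002, 0.003, 0.02, 0.03], [0.109, -0.002, 0.013, -0.003, 0.003, 0.025, 0.03], [0.109, -0.002, 0.013, -0.003, 0.003, 0.025, 0.03], [0.109, -0.002, 0.013, -0.003, 0.003, 0.025, 0.03], [0.109, -0.002, 0.013, -0.003, 0.003, 0.025, 0.03]]])

```text
time: 26.22
ee_pos: [515.3, 247.7, 168.1]
tcp_rot: [0.782, 0.621, 0.041, -0.032]
ft_force: [0.8, -0.4, -0.0]
width: 0.435
gripper_force: 15.0
```

```bash
python3 - <<'E'
from h import *
t=snap("wrist","w21"); print(goal(lane(188,20),LU,-LN))
E
```

```text
(array([ 0.0033, -0.0007,  0.0995]), array([0.    , 0.0013, 0.0022]))
```

Call:
play_rows(increments=[[[0.002, 0, 0.035, 0, 0, 0.002, 0.03], [0.002, 0, 0.07, 0, 0, 0.002, 0.03], [0.002, 0, 0.09, 0, 0, 0.002, 0.03], [0.002, 0, 0.099, 0, 0, 0.002, 0.03], [0.002, 0, 0.1, 0, 0, 0.002, 0.03], [0.002, 0, 0.1, 0, 0, 0.002, 0.03]]])

```text
time: 26.77
ee_pos: [518.8, 259.7, 69.8]
tcp_rot: [0.783, 0.62, 0.041, -0.032]
ft_force: [0.4, -0.0, 0.3]
width: 0.441
gripper_force: 15.0
```

```bash
python3 - <<'E'
from h import *
print(goal(lane(188,16.5),LU,-LN))
E
```

```text
(array([ 0.0005, -0.001 ,  0.0038]), array([0.0005, 0.0005, 0.0002]))
```

Call:
play_rows(increments=[[[0, -0.001, 0.002, 0, 0, 0, 0.03], [0, -0.001, 0.004, 0, 0, 0, 0.03], [0, -0.001, 0.004, 0, 0, 0, 0.03]]])

```text
time: 27.02
ee_pos: [518.0, 260.7, 65.8]
tcp_rot: [0.783, 0.62, 0.041, -0.032]
ft_force: [-0.3, 0.1, -0.7]
width: 0.436
gripper_force: 15.0
```

Call:
play_rows(increments=[[[0, 0, 0.001, 0, 0, 0, 0.03], [0, 0, 0.0015, 0, 0, 0, 0.03], [0, 0, 0.0015, 0, 0, 0, 0.03]]])

```text
time: 27.27
ee_pos: [518.4, 261.5, 64.8]
tcp_rot: [0.783, 0.62, 0.042, -0.032]
ft_force: [-1.7, -1.9, 12.0]
width: 0.437
gripper_force: 15.0
```

Call:
play_rows(increments=[[[0, 0, -0.001, 0, 0, 0, 0.085], [0, 0, -0.001, 0, 0, 0, 0.085], [0, 0, -0.001, 0, 0, 0, 0.085], [0, 0, -0.001, 0, 0, 0, 0.085], [0, 0, -0.001, 0, 0, 0, 0.085], [0, 0, -0.001, 0, 0, 0, 0.085], [0, 0, -0.03, 0, 0, 0, 0.085], [0, 0, -0.07, 0, 0, 0, 0.085], [0, 0, -0.11, 0, 0, 0, 0.085], [0, 0, -0.11, 0, 0, 0, 0.085]]])

```text
time: 28.1
ee_pos: [517.2, 251.1, 179.6]
tcp_rot: [0.783, 0.62, 0.045, -0.031]
ft_force: [0.6, 0.2, 1.1]
width: 0.904
gripper_force: 0.0
```

```bash
python3 - <<'E'
from h import *
print(goal(tray(-55,120),TY))
E
```

```text
(array([-0.4699,  0.0508,  0.0093]), array([ 0.0246, -0.1061, -0.3264]))
```

Call:
play_rows(increments=[[[-0.04, 0.004, 0, 0.002, -0.01, -0.03, 0.094], [-0.08, 0.009, 0, 0.004, -0.02, -0.06, 0.094], [-0.12, 0.013, 0, 0.006, -0.03, -0.09, 0.094], [-0.16, 0.017, 0, 0.008, -0.04, -0.12, 0.094], [-0.2, 0.022, 0, 0.01, -0.05, -0.15, 0.094], [-0.24, 0.026, 0, 0.012, -0.06, -0.18, 0.094], [-0.28, 0.03, 0.002, 0.014, -0.07, -0.21, 0.094], [-0.32, 0.035, 0.004, 0.018, -0.08, -0.24, 0.094], [-0.36, 0.039, 0.006, 0.02, -0.09, -0.27, 0.094], [-0.4, 0.043, 0.008, 0.022, -0.1, -0.3, 0.094]]])

```text
time: 28.93
ee_pos: [465.4, -148.4, 123.4]
tcp_rot: [0.682, 0.732, -0.001, -0.003]
ft_force: [0.7, -0.9, -0.2]
width: 0.998
gripper_force: 0.0
```

```bash
python3 - <<'E'
from h import *
t=snap("top","t22"); s=snap("scene","s22"); g=t["color"]
d=(cv2.absdiff(g,load("t13")["color"]).max(2)>35).astype(np.uint8)[195:262,105:225]
for c in cv2.findContours(d,0,2)[0]:
    if cv2.contourArea(c)>15: x,y,w,h=cv2.boundingRect(c); print((x+105,y+195,w,h))
print("preds",proj(t,lane(23,58)),proj(t,lane(46+21,58)))
u,v=proj(t,lane(23,58))[0].astype(int); print(g[v-10:v+11:4,u-10:u+11:4].min(2))
print(goal(tray(-55,21),TY))
E
```

```text
(188, 228, 21, 20)
(140, 219, 8, 9)
preds [[198.40394411 237.27650187]] [[179.69045038 232.50132908]]
[[125 111 162 139 141 178]
 [153 208 230 230 214 128]
 [172 231 231 231 231 163]
 [168 231 231 231 231 190]
 [108 225 231 231 225 189]
 [129 125 194 185 140 163]]
(array([-0.0622, -0.0072,  0.1012]), array([-0.0074, -0.0033, -0.0322]))
```

Loose jar is at the stop (198,238 as predicted); slim jar on its way. Now the wide jar.

Call:
play_rows(increments=[[[-0.038, -0.004, 0.004, -0.003, -0.001, -0.015, 0.094], [-0.062, -0.007, 0.02, -0.007, -0.003, -0.032, 0.094], [-0.062, -0.007, 0.03, -0.007, -0.003, -0.032, 0.094], [-0.062, -0.007, 0.065, -0.007, -0.003, -0.032, 0.094], [-0.062, -0.007, 0.09, -0.007, -0.003, -0.032, 0.094], [-0.062, -0.007, 0.1, -0.007, -0.003, -0.032, 0.08], [-0.062, -0.007, 0.101, -0.007, -0.003, -0.032, 0.07], [-0.062, -0.007, 0.101, -0.007, -0.003, -0.032, 0.065]]])

```text
time: 29.7
ee_pos: [463.0, -207.8, 22.7]
tcp_rot: [0.67, 0.742, 0.001, -0.0]
ft_force: [-0.9, -0.3, -0.0]
width: 0.827
gripper_force: 0.0
```

```bash
python3 - <<'E'
from h import *
from station import arm
print(goal(tray(-55,21),TY),arm.state()["ft_force"])
E
```

```text
(array([-0.0062, -0.0034,  0.0017]), array([ 0.0015, -0.0017,  0.0064])) [-0.85677882 -0.3156372  -0.03621042]
```

Call:
play_rows(increments=[[[-0.006, -0.003, 0.001, 0.001, -0.001, 0.006, 0.07], [-0.006, -0.003, 0.001, 0.001, -0.001, 0.006, 0.07], [-0.006, -0.003, 0.001, 0.001, -0.001, 0.006, 0.04], [-0.006, -0.003, 0.001, 0.001, -0.001, 0.006, 0.04], [-0.006, -0.003, 0.001, 0.001, -0.001, 0.006, 0.04], [-0.006, -0.003, 0.001, 0.001, -0.001, 0.006, 0.04], [-0.006, -0.003, 0.001, 0.001, -0.001, 0.006, 0.04], [-0.006, -0.003, 0.001, 0.001, -0.001, 0.006, 0.04]]])

```text
time: 30.37
ee_pos: [460.4, -214.7, 21.6]
tcp_rot: [0.672, 0.74, 0.0, 0.0]
ft_force: [-1.7, -0.2, 7.5]
width: 0.521
gripper_force: 15.0
```

```bash
python3 - <<'E'
from h import *
from station import arm
s=arm.state();print(s["ee_pos"],s["gripper_force"],s["width"]*94,s["ft_force"])
print(goal(lane(188,120),LU,-LN))
E
```

```text
[ 460.4476365  -214.7155256    21.60980221] 15.000860629370436 48.99751976680469 [-1.70398887 -0.16996564  7.54004801]
(array([ 0.4575,  0.0995, -0.1474]), array([-0.0164,  0.1038,  0.3276]))
```

Call:
play_rows(increments=[[[0, 0, -0.015, 0, 0, 0, 0.04], [0, 0, -0.055, 0, 0, 0, 0.04], [0.01, 0.002, -0.095, 0, 0, 0.02, 0.04], [0.03, 0.006, -0.13, -0.001, 0.01, 0.04, 0.04], [0.06, 0.013, -0.15, -0.002, 0.02, 0.06, 0.04], [0.1, 0.022, -0.15, -0.004, 0.03, 0.08, 0.04], [0.14, 0.03, -0.15, -0.006, 0.04, 0.1, 0.04], [0.18, 0.039, -0.15, -0.008, 0.05, 0.13, 0.04], [0.22, 0.048, -0.15, -0.01, 0.06, 0.16, 0.04], [0.26, 0.056, -0.15, -0.012, 0.07, 0.2, 0.04]]])

```text
time: 31.2
ee_pos: [491.0, 51.4, 171.6]
tcp_rot: [0.743, 0.668, 0.028, -0.022]
ft_force: [1.7, 0.2, -1.6]
width: 0.518
gripper_force: 15.0
```

```bash
python3 - <<'E'
from h import *
t=snap("top","t23")
d=(cv2.absdiff(t["color"],load("t13")["color"]).max(2)>35).astype(np.uint8)[195:262,105:225]
for c in cv2.findContours(d,0,2)[0]:
    if cv2.contourArea(c)>15: x,y,w,h=cv2.boundingRect(c); print((x+105,y+195,w,h))
print(goal(lane(188,120),LU,-LN))
E
```

```text
(158, 195, 67, 67)
(array([0.1916, 0.0049, 0.0177]), array([-0.0051,  0.0293,  0.129 ]))
```

Call:
play_rows(increments=[[[0.038, 0.001, 0.002, -0.001, 0.006, 0.03, 0.04], [0.076, 0.002, 0.006, -0.002, 0.012, 0.06, 0.04], [0.114, 0.003, 0.01, -0.003, 0.02, 0.09, 0.04], [0.152, 0.004, 0.014, -0.005, 0.029, 0.129, 0.04], [0.191, 0.005, 0.018, -0.005, 0.029, 0.129, 0.04], [0.191, 0.005, 0.018, -0.005, 0.029, 0.129, 0.04], [0.191, 0.005, 0.018, -0.005, 0.029, 0.129, 0.04], [0.191, 0.005, 0.018, -0.005, 0.029, 0.129, 0.04]]])

```text
time: 31.92
ee_pos: [515.9, 239.4, 166.7]
tcp_rot: [0.784, 0.619, 0.039, -0.031]
ft_force: [-0.3, 0.0, -0.8]
width: 0.52
gripper_force: 15.0
```

```bash
python3 - <<'E'
from h import *
t=snap("scene","s24"); t=snap("wrist","w24"); print(goal(lane(188,20),LU,-LN))
E
```

```text
(array([ 0.0121, -0.0035,  0.0991]), array([-0.0004,  0.005 , -0.0031]))
```

Call:
play_rows(increments=[[[0.01, -0.002, 0.03, 0, 0.004, -0.003, 0.04], [0.01, -0.002, 0.06, 0, 0.004, -0.003, 0.04], [0.01, -0.002, 0.08, 0, 0.004, -0.003, 0.04], [0.01, -0.002, 0.085, 0, 0.004, -0.003, 0.04], [0.01, -0.002, 0.085, 0, 0.004, -0.003, 0.04], [0.01, -0.002, 0.085, 0, 0.004, -0.003, 0.04]]])

```text
time: 32.52
ee_pos: [519.0, 257.7, 84.5]
tcp_rot: [0.783, 0.62, 0.041, -0.032]
ft_force: [0.0, -0.1, 0.3]
width: 0.524
gripper_force: 15.0
```

```bash
python3 - <<'E'
from h import *
print(goal(lane(188,17.5),LU,-LN))
E
```

```text
(array([ 0.0009, -0.0016,  0.0176]), array([ 0.0002, -0.0001,  0.0005]))
```

Call:
play_rows(increments=[[[0.001, -0.001, 0.01, 0, 0, 0, 0.04], [0.001, -0.001, 0.015, 0, 0, 0, 0.04], [0.001, -0.001, 0.0175, 0, 0, 0, 0.04], [0.001, -0.001, 0.0175, 0, 0, 0, 0.04]]])

```text
time: 32.85
ee_pos: [518.0, 261.0, 65.8]
tcp_rot: [0.783, 0.62, 0.041, -0.033]
ft_force: [0.5, -0.5, -1.0]
width: 0.521
gripper_force: 15.0
```

Call:
play_rows(increments=[[[0, 0, 0.001, 0, 0, 0, 0.04], [0, 0, 0.0015, 0, 0, 0, 0.04], [0, 0, 0.0015, 0, 0, 0, 0.04]]])

```text
time: 33.1
ee_pos: [518.3, 261.6, 65.2]
tcp_rot: [0.783, 0.62, 0.041, -0.033]
ft_force: [-1.3, -0.3, 4.2]
width: 0.522
gripper_force: 15.0
```

Call:
play_rows(increments=[[[0, 0, 0, 0, 0, 0, 0.09], [0, 0, 0, 0, 0, 0, 0.09], [0, 0, 0, 0, 0, 0, 0.09], [0, 0, 0, 0, 0, 0, 0.09], [0, 0, 0, 0, 0, 0, 0.09], [0, 0, 0, 0, 0, 0, 0.09], [0, 0, -0.03, 0, 0, 0, 0.09], [0, 0, -0.07, 0, 0, 0, 0.09], [0, 0, -0.11, 0, 0, 0, 0.09], [0, 0, -0.13, 0, 0, 0, 0.09]]])

```text
time: 33.93
ee_pos: [515.8, 248.7, 198.1]
tcp_rot: [0.782, 0.62, 0.042, -0.032]
ft_force: [-0.1, 0.4, 0.6]
width: 0.957
gripper_force: 0.0
```

Call:
play_rows(increments=[[[-0.04, 0, -0.02, 0, 0, 0, 0.09], [-0.08, 0, -0.04, 0, 0, 0, 0.09], [-0.12, 0, -0.04, 0, 0, 0, 0.09], [-0.16, 0, -0.04, 0, 0, 0, 0.09], [-0.2, 0, -0.04, 0, 0, 0, 0.09], [-0.24, 0, -0.04, 0, 0, 0, 0.09], [-0.28, 0, -0.04, 0, 0, 0, 0.09], [-0.32, 0, -0.04, 0, 0, 0, 0.09], [-0.34, 0, -0.04, 0, 0, 0, 0.09], [-0.34, 0, -0.04, 0, 0, 0, 0.09]]])

```text
time: 34.77
ee_pos: [435.6, -89.5, 197.7]
tcp_rot: [0.785, 0.618, 0.04, -0.033]
ft_force: [-0.5, -1.0, -0.3]
width: 0.958
gripper_force: 0.0
```

Call:
play_rows(increments=[[[0, 0, 0, 0, 0, 0, 0.09], [0, 0, 0, 0, 0, 0, 0.09], [0, 0, 0, 0, 0, 0, 0.09], [0, 0, 0, 0, 0, 0, 0.09], [0, 0, 0, 0, 0, 0, 0.09], [0, 0, 0, 0, 0, 0, 0.09], [0, 0, 0, 0, 0, 0, 0.09], [0, 0, 0, 0, 0, 0, 0.09], [0, 0, 0, 0, 0, 0, 0.09], [0, 0, 0, 0, 0, 0, 0.09]]])

```text
time: 35.6
ee_pos: [436.9, -85.2, 198.3]
tcp_rot: [0.783, 0.62, 0.041, -0.033]
ft_force: [-1.1, -0.1, 0.6]
width: 0.96
gripper_force: 0.0
```

Call:
play_rows(increments=[[[0, 0, 0, 0, 0, 0, 0.09], [0, 0, 0, 0, 0, 0, 0.09], [0, 0, 0, 0, 0, 0, 0.09], [0, 0, 0, 0, 0, 0, 0.09], [0, 0, 0, 0, 0, 0, 0.09], [0, 0, 0, 0, 0, 0, 0.09], [0, 0, 0, 0, 0, 0, 0.09], [0, 0, 0, 0, 0, 0, 0.09], [0, 0, 0, 0, 0, 0, 0.09], [0, 0, 0, 0, 0, 0, 0.09]]])

```text
time: 36.43
ee_pos: [436.8, -85.2, 198.3]
tcp_rot: [0.783, 0.62, 0.041, -0.033]
ft_force: [-0.3, -0.5, -0.5]
width: 0.958
gripper_force: 0.0
```

Call:
play_rows(increments=[[[0, 0, 0, 0, 0, 0, 0.09], [0, 0, 0, 0, 0, 0, 0.09], [0, 0, 0, 0, 0, 0, 0.09], [0, 0, 0, 0, 0, 0, 0.09], [0, 0, 0, 0, 0, 0, 0.09], [0, 0, 0, 0, 0, 0, 0.09], [0, 0, 0, 0, 0, 0, 0.09], [0, 0, 0, 0, 0, 0, 0.09], [0, 0, 0, 0, 0, 0, 0.09], [0, 0, 0, 0, 0, 0, 0.09]]])

```text
time: 37.27
ee_pos: [436.8, -85.2, 198.3]
tcp_rot: [0.783, 0.62, 0.041, -0.033]
ft_force: [0.7, -0.6, -0.2]
width: 0.954
gripper_force: 0.0
```

```bash
python3 - <<'E'
from h import *
t=snap("top","t25"); s=snap("scene","s25")
print("preds",[proj(t,lane(a,h))[0].round(0) for a,h in((23,58),(67,58),(113,52))])
a=cv2.resize(s["color"][150:325,195:370,::-1],(400,400),interpolation=2); b=cv2.resize(t["color"][185:275,105:225,::-1],(400,300),interpolation=2)
c=np.zeros((400,800,3),np.uint8);c[:,:400]=a;c[:300,400:]=b;cv2.imwrite("pics/c25.png",c)
d=(cv2.absdiff(t["color"],load("t13")["color"]).max(2)>35).astype(np.uint8)[195:262,105:225]
for c in cv2.findContours(d,0,2)[0]:
    if cv2.contourArea(c)>15: x,y,w,h=cv2.boundingRect(c); print((x+105,y+195,w,h))
E
```

```text
preds [array([198., 237.]), array([180., 233.]), array([160., 228.])]
(152, 233, 14, 6)
(176, 228, 33, 20)
(152, 222, 20, 12)
(156, 217, 14, 6)
```

Call:
play_rows(increments=[[[0, 0, 0, 0, 0, 0, 0.09], [0, 0, 0, 0, 0, 0, 0.09], [0, 0, 0, 0, 0, 0, 0.09], [0, 0, 0, 0, 0, 0, 0.09], [0, 0, 0, 0, 0, 0, 0.09], [0, 0, 0, 0, 0, 0, 0.09], [0, 0, 0, 0, 0, 0, 0.09], [0, 0, 0, 0, 0, 0, 0.09], [0, 0, 0, 0, 0, 0, 0.09], [0, 0, 0, 0, 0, 0, 0.09]]])

```text
time: 38.2
ee_pos: [436.8, -85.2, 198.3]
tcp_rot: [0.783, 0.62, 0.041, -0.033]
ft_force: [0.5, -0.5, 0.7]
width: 0.954
gripper_force: 0.0
```

```bash
python3 - <<'E'
from h import *
t=snap("top","t26"); s=snap("scene","s26")
for a,b in(("t25","t26"),("s25","s26")): print(a,cv2.absdiff(load(a)["color"],load(b)["color"]).max(2)[180:330,100:310].max())
a=cv2.resize(s["color"][215:325,195:305,::-1],(400,400),interpolation=2); b=cv2.resize(t["color"][185:275,105:225,::-1],(400,300),interpolation=2)
c=np.zeros((500,800,3),np.uint8);c[:400,:400]=a;c[:300,400:]=b;c[300:500,400:]=cv2.resize(s["color"][155:205,290:390,::-1],(400,200));cv2.imwrite("pics/c26.png",c)
E
```

```text
t25 4
s25 21
```

View pics/c26.png

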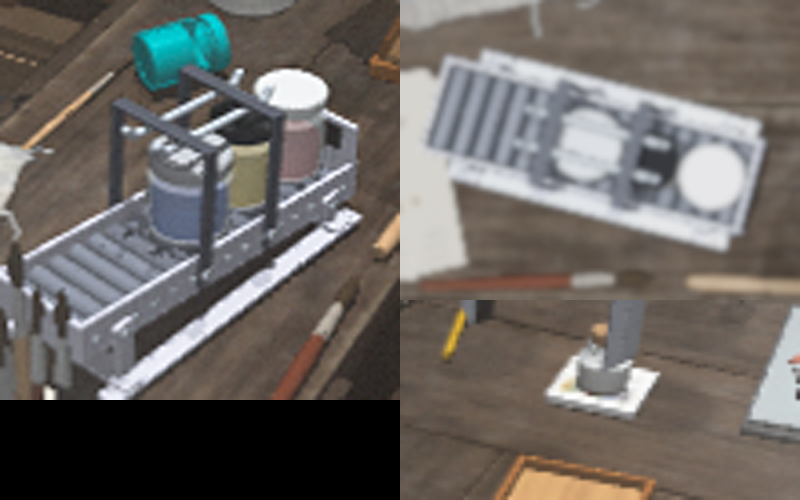

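The lane holds, from the stop up, the white-lid jar ((712,175) in the crop), the black and then the grey, all upright, touching and still. The pot stands upright on the tile at (605,370).

```bash
python3 -c "
from station import ticket
print(ticket.job_done())"
```

```text
the job is handed in; nothing more can be done
None
```

The job is handed in at about 38 s: the gold pot stands upright in the middle of the tile, and the lane holds, from the stop up, the part-used jar, the slim jar and the wide jar, all upright and at rest.

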